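# Bolt down the grain mill's cover plate in cross order

## Task

The cover plate of the grain mill stands proud on its gasket: tighten its four orange wing nuts clockwise, about half a turn each, until each is fully home and just comes up firm, so that the plate ends seated and level. Work in cross order - after the first nut do the one diagonally opposite, then the other two - and go by feel: never force a nut on once it is firm. Leave the colander, vase and honey dipper where they are.

Things in the scene. Friction and masses are not known exactly. Their poses are not given: they have to be found in the camera images.
- mill: green cast grain mill lying face up and fixed to the counter: foot 190 x 190 mm, square flange 176 x 176 mm, a short spout to +x. Origin: centre of its underside, z up. The seated cover plate's top is 90 mm above the origin; the four wing nuts stand on a 120 mm square.
- plate: steel cover plate 166 x 166 x 8 mm with a round hub 48 mm across and 17 mm high in the middle, on a springy rubber gasket that pushes it up against the four pressure feet. Origin: centre of its top face. It stands about 3 mm proud at the start and sinks to 90 mm above the mill's origin when all four nuts are home.
- wing_a: Wing nut: upright orange bar 40 long, 10 thick, 30 high, to pinch or push. Origin: on the screw axis, underside of the bar, 104 mm above the mill's origin; x along the bar, y across, z up. The bar keeps its height as it turns and has 14 mm free above the plate. Clockwise from above tightens and drives foot_a down. At mill x -60, y +60 mm, opposite wing_c.
- wing_b: Wing nut like wing_a. All four: at the start 2.7 to 3.3 rad (about half a turn) from home, different for each, and neither the bar's angle nor the measured foot height tells it closely. The screw axis is fixed in the mill. At mill x +60, y +60 mm, opposite wing_d.
- wing_c: Wing nut like wing_a. All four turn at a steady 0.12 N m until home; then the spring washer takes up and the twist climbs 1.5 N m per further rad: 0.2 to 0.4 N m is firm, over 0.45 N m is overtightened. At mill x +60, y -60 mm, opposite wing_a.
- wing_d: Wing nut like wing_a. All four: let go when firm, the bar springs back to home and stays there. At mill x -60, y -60 mm, opposite wing_b.
- foot_a: black pressure foot under wing_a, 24 mm across, 6 mm high; origin: centre of its underside. Sinks 6 mm a full turn of the nut; 90 mm above the mill's origin when home.
- washer_a: brass spring washer under wing_a, 16 mm across, 2 mm high; origin: centre of its underside, 101.5 mm above the mill's origin, 1.5 mm lower per rad of twist past rest (1.5 N m).
- foot_b: black pressure foot under wing_b, 24 mm across, 6 mm high; origin: centre of its underside. Sinks 6 mm a full turn of the nut; 90 mm above the mill's origin when home.
- washer_b: brass spring washer under wing_b, 16 mm across, 2 mm high; origin: centre of its underside, 101.5 mm above the mill's origin, 1.5 mm lower per rad of twist past rest (1.5 N m).
- foot_c: black pressure foot under wing_c, 24 mm across, 6 mm high; origin: centre of its underside. Sinks 6 mm a full turn of the nut; 90 mm above the mill's origin when home.
- washer_c: brass spring washer under wing_c, 16 mm across, 2 mm high; origin: centre of its underside, 101.5 mm above the mill's origin, 1.5 mm lower per rad of twist past rest (1.5 N m).
- foot_d: black pressure foot under wing_d, 24 mm across, 6 mm high; origin: centre of its underside. Sinks 6 mm a full turn of the nut; 90 mm above the mill's origin when home.
- washer_d: brass spring washer under wing_d, 16 mm across, 2 mm high; origin: centre of its underside, 101.5 mm above the mill's origin, 1.5 mm lower per rad of twist past rest (1.5 N m).
- colander: stainless colander, 210 mm across, 85 mm high, two wire handles; origin under its centre. Bystander.
- vase: blue ceramic vase, 100 mm across at the belly, 165 mm high; origin under its centre, z up. Bystander.
- dipper: bamboo honey dipper lying on the counter, 165 mm long, 32 mm across at its head (+x end); origin under its middle. Bystander.

How it is judged:
On the way, in this order (a step that is already met when the one before it is completed fails the run):
1. a first nut is home, the other three not yet (((z of foot_a in the frame of mill below 0.090143 m and not (z of foot_b in the frame of mill below 0.090143 m) and not (z of foot_c in the frame of mill below 0.090143 m) and not (z of foot_d in the frame of mill below 0.090143 m)) or (z of foot_b in the frame of mill below 0.090143 m and not (z of foot_a in the frame of mill below 0.090143 m) and not (z of foot_c in the frame of mill below 0.090143 m) and not (z of foot_d in the frame of mill below 0.090143 m)) or (z of foot_c in the frame of mill below 0.090143 m and not (z of foot_a in the frame of mill below 0.090143 m) and not (z of foot_b in the frame of mill below 0.090143 m) and not (z of foot_d in the frame of mill below 0.090143 m)) or (z of foot_d in the frame of mill below 0.090143 m and not (z of foot_a in the frame of mill below 0.090143 m) and not (z of foot_b in the frame of mill below 0.090143 m) and not (z of foot_c in the frame of mill below 0.090143 m)))), for 0.1 s.
2. the nut diagonally opposite is home too, the other two not yet (((z of each of foot_a, foot_c in the frame of mill below 0.090143 m and not (z of foot_b in the frame of mill below 0.090143 m) and not (z of foot_d in the frame of mill below 0.090143 m)) or (z of each of foot_b, foot_d in the frame of mill below 0.090143 m and not (z of foot_a in the frame of mill below 0.090143 m) and not (z of foot_c in the frame of mill below 0.090143 m)))), for 0.1 s.
3. a third nut is home, the last not yet (((z of each of foot_b, foot_c, foot_d in the frame of mill below 0.090143 m and not (z of foot_a in the frame of mill below 0.090143 m)) or (z of each of foot_a, foot_c, foot_d in the frame of mill below 0.090143 m and not (z of foot_b in the frame of mill below 0.090143 m)) or (z of each of foot_a, foot_b, foot_d in the frame of mill below 0.090143 m and not (z of foot_c in the frame of mill below 0.090143 m)) or (z of each of foot_a, foot_b, foot_c in the frame of mill below 0.090143 m and not (z of foot_d in the frame of mill below 0.090143 m)))), for 0.1 s.
At the end, for the whole second after the job is handed in: all four nuts are home (within 0.15 rad of the point where they come up firm) and at rest, the plate is level within 0.008 rad and within 0.8 mm of its seat, the bystanders are in place (z of each of foot_a, foot_b, foot_c, foot_d in the frame of mill below 0.090143 m and angle between plate's own z axis and vertical below 0.008 rad and z of plate in the frame of mill below 0.0908 m and angular speed of each of wing_a, wing_b, wing_c, wing_d below 0.1 rad/s); the robot touches nothing.
It fails at once if a nut is overtightened: forced more than 0.3 rad past home (its washer squeezed by over 0.45 mm, at 0.45 N m) (z of any of washer_a, washer_b, washer_c, washer_d in the frame of mill below 0.10105 m).
It fails at once if a bystander is shifted by more than 30 mm or tipped (distance of any of colander, vase, dipper from where it was at the start of the episode above 0.03 m or angle between any of colander, vase, dipper's own z axis and vertical above 0.35 rad).
It also fails if it takes over 72 s, if anything falls off the work surface, if the arm or the gripper's body presses on something with over 40 N, if the wrist force passes 120 N, or if a joint passes its speed limit or range.

## Robot

A 6-joint arm with a two-finger parallel gripper is mounted at the origin on the work surface. World frame = base frame: x ahead of the robot, y to its left, z up, the work surface at z = 0. Lengths are in m, angles in rad, forces in N, time in s.
With the tool pointing down it reaches from about 0.375 to 0.9 m from the base axis. Payload 3.1 kg.
Tool frame: the origin (TCP) lies at the very end of the fingers, on their centre line; the grasp point (between the pads) lies 19 mm behind it; z points along the fingers, y is the line along which they close (so a half turn about z gives the same grasp; the last joint's range is limited). The gripper opens to 87 mm and grips with 3 to 60 N. Pads are 19 mm wide; open, the fingers measure 117 mm over their backs; the gripper's body (75 mm by 190 mm) begins 51 mm behind the grasp point.
Start: joints at [-1.323, 0.527, 1.433, -0, 1.181, -0.178], TCP at [0.259, -0.569, 0.19] pointing down, gripper open.
Joint ranges: [-3.08, 3.08], [-0.75, 2.2], [0.22, 2.44], [-1.43, 4.57], [0, 2.65], [-2.85, 2.85]. Speed limits (rad/s): [2.79, 2.79, 3.14, 3.14, 3.14, 3.14].

## Interface

Orientations are given as a unit quaternion [x, y, z, w].
In Python, from rig import robot gives the robot as it stands. The module is installed in compiled form; this text tells all that it offers.
- The arm moves only by the tool servo_tool, never from a script. Its argument "rows" is one flat list of numbers, 5 for each row, row after row: the closure, from -1 (fully open) to 1 (shut), so that 0 is half open, then the shift along the tool's x, y, z in m, then the turn about the tool's z in degrees. A call has 1 to 5 rows; each row shifts and turns the commanded pose from where the row before left it, along the tool's axes as they then stand; what a row does not reach is not made up. A row lasts 1/12 s, in which the tool goes at most 41.7 mm and 7.16 degrees, less where a joint would pass 70% of its speed; a pose out of reach is approached as far as the arm can. A call with a gripper value outside its range is refused whole. The fingers move at their own pace and stop on an object; "newtons" is the grip in N (left out, the last holds). Time passes only in rows, so rows that do not move let the fingers close. It gives the time, the measured TCP pose, the force, the opening and the grip force at its end, in the units of the state.
- robot.get_obs(): the state, without advancing time (a new reading comes with each control period).
- robot.camera(name): name is "scene" or "top" or "wrist"; returns a dict with "pixels" (420x560x3 uint8, red, green, blue), "intrinsics" (3x3 intrinsics, pixels), "rvec" (rotation vector, rad) and "tvec" (3), from world to camera coordinates, as OpenCV has them; the wrist camera has in their place "mount" (4x4, takes a point from camera to tool coordinates, whose origin is the TCP and whose axes are the flange's). Camera axes: x right, y down, z forward; pixel columns grow to the right and rows downward; lengths in m; the calibration is good to about 2 mm. A picture is of the moment at which its call begins: read the wrist's pose just before it. There is no depth.
- robot.hand_in(): hands the job in; it is judged then, once.
Trained networks look in a picture, given as the dict that the camera call returned (one of the last four; its "shot" number tells which), for a name from the list of things; names that differ only in an ending like _2 or _b are one class to them, and where a whole thing is asked for, a point or a joint stands for the part that bears it (a point fixed in the world has none). Each returns a list of dicts, best first, with "score" (0 to 1); they miss things now and then, are a little off and sometimes report something else, mostly with a low value. They report only what shows in the picture. A call takes as long as a camera call.
- robot.spot_in(picture, query): "at" ([x, y, z] in m, in world coordinates, good to about 4 mm: the middle of the surface that is visible of it).
- robot.outline_of(picture, query): "region" (420x560 bool, what is visible of it).
- robot.place_of(picture, query): "at" ([x, y, z] in m, in world coordinates, good to about 4 mm: a listed point, or the origin of a listed thing).
The state is a dict: "time": time; "q": joint angles; "joint_velocities": joint speeds; "joint_torque": joint torques, N m; "position": TCP position; "tool_rot": TCP orientation; "ft_force": force on the tool from outside, world axes, zero at the start; "moment": the same for the moment, N m; "grip_width": finger opening in m; "grip_force": force on a finger pad.
Only numpy, scipy, OpenCV 4.12 (cv2) and the standard library are available. Lean on these libraries where they do the work, as an engineer would, in place of code of your own. Each camera call takes 0.05 s, during which the arm holds its last target. There are 200 camera calls.

## Working session

There is one attempt and no reset: what is moved stays moved. The work goes in short steps, Python scripts to look and compute and a tool call to move; the robot and the scene stay as the last step left them, time stands still between calls to the robot, and variables do not carry over. Pictures are saved under pics/ and viewed, at most 10 in all, crops included, and the job is handed in when it is done.

Besides the shell and the picture viewer there is one more tool, called after "Emit:" by a JSON object that holds its "api" and its "payload", one argument or row to a line. servo_tool: Moves the arm, as the interface text tells. Its arguments: {"type":"object","properties":{"rows":{"type":"array","items":{"type":"number"}},"newtons":{"type":"number"}},"required":["rows"]}

```bash
mkdir -p pics; cat > h.py <<'E'
import numpy as np, cv2
from rig import robot
def save(n,p): cv2.imwrite('pics/'+n+'.png', p['pixels'][:,:,::-1])
E
python3 - <<'E'
from h import *
o=robot.get_obs(); print({k:np.round(v,3) for k,v in o.items()})
for c in ('top','scene'):
    p=robot.camera(c); save(c,p)
    for q in ('mill','plate','wing_a','colander','vase','dipper','foot_a'):
        print(c,q,[(round(r['score'],2),np.round(r['at'],3)) for r in robot.place_of(p,q)][:5])
E
```

```text
{'time': np.float64(0.0), 'q': array([-1.322,  0.528,  1.434, -0.   ,  1.181, -0.178]), 'joint_velocities': array([-0.   , -0.001, -0.001, -0.001, -0.001, -0.001]), 'joint_torque': array([-1.0000e-03, -4.4005e+01, -1.7659e+01,  6.3000e-02,  5.8000e-02,
       -0.0000e+00]), 'position': array([ 0.259, -0.568,  0.189]), 'tool_rot': array([ 0.977,  0.212, -0.   , -0.001]), 'ft_force': array([-0.901, -0.197, -0.213]), 'moment': array([-0.068,  0.003, -0.066]), 'grip_force': np.float64(0.0), 'grip_width': np.float64(0.087)}
top mill []
top plate [(0.92, array([0.552, 0.087, 0.094]))]
top wing_a [(0.61, array([0.608, 0.02 , 0.106])), (0.57, array([0.612, 0.144, 0.104])), (0.5, array([0.494, 0.149, 0.105])), (0.47, array([0.486, 0.032, 0.106]))]
top colander [(0.92, array([ 0.653, -0.378, -0.   ]))]
top vase [(0.83, array([ 0.61 ,  0.342, -0.001])), (0.5, array([0.49 , 0.032, 0.109]))]
top dipper []
top foot_a [(0.54, array([0.613, 0.143, 0.096])), (0.53, array([0.494, 0.151, 0.09 ])), (0.42, array([ 0.428, -0.312, -0.002])), (0.38, array([0.486, 0.034, 0.09 ])), (0.35, array([0.608, 0.027, 0.094]))]
scene mill [(0.95, array([0.552, 0.093, 0.001]))]
scene plate [(0.57, array([0.552, 0.089, 0.087]))]
scene wing_a [(0.72, array([0.61 , 0.025, 0.104])), (0.57, array([0.49 , 0.033, 0.104])), (0.55, array([0.49 , 0.151, 0.104])), (0.54, array([0.614, 0.148, 0.103]))]
scene colander [(0.87, array([ 0.651, -0.373,  0.004])), (0.54, array([0.551, 0.089, 0.09 ]))]
scene vase [(0.65, array([ 0.611,  0.345, -0.   ]))]
scene dipper [(0.68, array([ 0.432, -0.308, -0.001]))]
scene foot_a [(0.6, array([0.613, 0.146, 0.09 ])), (0.57, array([0.607, 0.024, 0.096])), (0.49, array([0.496, 0.155, 0.093])), (0.46, array([ 0.652, -0.374, -0.002])), (0.44, array([0.49 , 0.029, 0.092]))]
```

View pics/top.png

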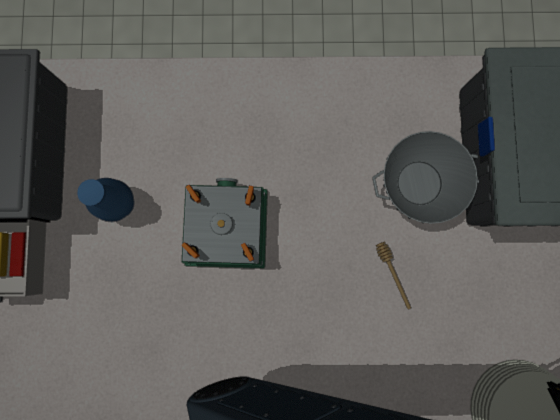

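```bash
cat >> h.py <<'E'
def hits(p,q='wing_a'): return robot.outline_of(p,q)
def fitwings(p, z=0.134, hsvlo=(5,120,90), hsvhi=(20,255,255)):
    # orange bar outlines -> angle in world
    R=cv2.Rodrigues(np.array(p['rvec'],float))[0]; t=np.array(p['tvec'],float).ravel(); K=np.array(p['intrinsics'])
    for r in robot.outline_of(p,'wing_a'):
        m=r['region']; v,u=np.nonzero(m)
        d=(np.linalg.inv(K)@np.stack([u,v,np.ones_like(u)])).T@R
        c=-R.T@t; s=(z-c[2])/d[:,2]; w=c[:2]+d[:,:2]*s[:,None]
        rect=cv2.minAreaRect((w*1000).astype(np.float32)); e=np.linalg.eigh(np.cov(w.T))
        print(round(r['score'],2),m.sum(),'mean',w.mean(0).round(3),'ang',np.degrees(np.arctan2(e[1][1,1],e[1][0,1])).round(1),'sd',(np.sqrt(e[0])*1e3).round(1),'px',u.mean().round(),v.mean().round())
    print('cam',c.round(3))
E
python3 - <<'E'
from h import *
fitwings(robot.camera('top'))
E
```

```text
0.57 113 mean [0.607 0.024] ang 166.8 sd [ 3.6 11.3] px 249.0 196.0
0.57 104 mean [0.489 0.027] ang -150.2 sd [ 3.4 10.7] px 248.0 252.0
0.52 157 mean [0.494 0.145] ang 47.5 sd [ 4.6 11.9] px 190.0 250.0
0.47 99 mean [0.613 0.143] ang -145.0 sd [ 3.  11.9] px 193.0 193.0
cam [ 0.464 -0.032  1.035]
```

The top view shows the mill near pixel (225,225) with its spout facing +x. The four orange bars are at about (193,193), (249,196), (248,252) and (190,250). I'll hover over the mill and measure the bar angles from close by.

Emit:
{"api": "servo_tool", "payload": {
  "rows": [-1,0.027,-0.0237,-0.014,0,-1,0.027,-0.0237,-0.014,0,-1,0.027,-0.0237,-0.014,0,-1,0.027,-0.0237,-0.014,0,-1,0.027,-0.0237,-0.014,0]
}}

```text
time: 1.32
position: [0.3329, -0.4036, 0.2609]
tool_rot: [0.977, 0.211, 0.0, -0.0]
ft_force: [1.0, -0.9, 0.2]
grip_width: 0.0869
grip_force: 0.0
```

Emit:
{"api": "servo_tool", "payload": {
  "rows": [-1,0.027,-0.0237,-0.014,0,-1,0.027,-0.0237,-0.014,0,-1,0.027,-0.0237,-0.014,0,-1,0.027,-0.0237,-0.014,0,-1,0.027,-0.0237,-0.014,0]
}}

```text
time: 1.73
position: [0.4067, -0.2396, 0.3313]
tool_rot: [0.977, 0.212, 0.0, 0.0]
ft_force: [1.4, 0.1, -0.3]
grip_width: 0.0869
grip_force: 0.0
```

Emit:
{"api": "servo_tool", "payload": {
  "rows": [-1,0.027,-0.0237,0,0,-1,0.027,-0.0237,0,0,-1,0.027,-0.0237,0,0,-1,0.027,-0.0237,0,0,-1,0.027,-0.0237,0,0]
}}

```text
time: 2.15
position: [0.4806, -0.0759, 0.3307]
tool_rot: [0.977, 0.212, 0.0, 0.0]
ft_force: [0.3, -0.0, -0.5]
grip_width: 0.0867
grip_force: 0.0
```

Emit:
{"api": "servo_tool", "payload": {
  "rows": [-1,0.027,-0.0237,0,0,-1,0.027,-0.0237,0,0,-1,0.027,-0.0237,0,0,-1,0.027,-0.0237,0,0,-1,0.027,-0.0237,0,0]
}}

```text
time: 2.57
position: [0.5544, 0.088, 0.3305]
tool_rot: [0.977, 0.212, 0.0, 0.0]
ft_force: [0.2, -0.3, 0.8]
grip_width: 0.0872
grip_force: 0.0
```

```bash
cat >> h.py <<'E'
from scipy.spatial.transform import Rotation as Ro
def wristcam():
    o=robot.get_obs(); p=robot.camera('wrist')
    T=np.eye(4); T[:3,:3]=Ro.from_quat(o['tool_rot']).as_matrix(); T[:3,3]=o['position']
    C=T@np.array(p['mount']); p2=dict(p); Rw=C[:3,:3].T
    p2['rvec']=cv2.Rodrigues(Rw)[0]; p2['tvec']=-Rw@C[:3,3]
    return o,p,p2
def state():
    o=robot.get_obs(); M=Ro.from_quat(o['tool_rot']).as_matrix()
    print('t',o['time'].round(2),'pos',o['position'].round(4),'phi',np.degrees(np.arctan2(M[1,0],M[0,0])).round(1),'q',o['q'].round(2),'F',o['ft_force'].round(2),'M',o['moment'].round(3),'w',o['grip_width'].round(4),'g',o['grip_force'].round(1))
    return o,M
E
python3 - <<'E'
from h import *
state()
o,p,p2=wristcam(); save('w1',p)
print(np.round(p['mount'],3), p['intrinsics'])
R=cv2.Rodrigues(p2['rvec'])[0];K=np.array(p['intrinsics'])
for r in robot.outline_of(p,'wing_a'):
    m=r['region'];v,u=np.nonzero(m);print(r['score'],m.sum(),u.mean(),v.mean())
print([(round(r['score'],2),np.round(r['at'],4)) for r in robot.place_of(p,'wing_a')])
print([(round(r['score'],2),np.round(r['at'],4)) for r in robot.place_of(p,'plate')])
E
```

```text
Traceback (most recent call last):
  File "h.py", line 24, in state
    print('t',o['time'].round(2),'pos',o['position'].round(4),'phi',np.degrees(np.arctan2(M[1,0],M[0,0])).round(1),'q',o['q'].round(2),'F',o['ft_force'].round(2),'M',o['moment'].round(3),'w',o['grip_width'].round(4),'g',o['grip_force'].round(1))
              ^^^^^^^^^^^^^^^
AttributeError: 'float' object has no attribute 'round'
```

```bash
sed -i "s/    o=robot.get_obs(); M=/    o={k:np.array(v) for k,v in robot.get_obs().items()}; M=/" h.py
python3 - <<'E'
from h import *
state()
o,p,p2=wristcam(); save('w1',p)
print(np.round(p['mount'],3), p['intrinsics'])
for r in robot.outline_of(p,'wing_a'):
    m=r['region'];v,u=np.nonzero(m);print(r['score'],m.sum(),u.mean(),v.mean())
print([(round(r['score'],2),np.round(r['at'],4)) for r in robot.place_of(p,'wing_a')])
print([(round(r['score'],2),np.round(r['at'],4)) for r in robot.place_of(p,'plate')])
E
```

```text
t 2.57 pos [0.5544 0.088  0.3305] phi 24.5 q [-0.04  0.31  1.4  -0.    1.43  1.1 ] F [ 0.17 -0.29  0.85] M [-0.038  0.011 -0.021] w 0.0872 g 0.0
[[-0.001 -0.953 -0.302  0.083]
 [ 1.    -0.001 -0.     0.   ]
 [ 0.    -0.302  0.953 -0.194]
 [ 0.     0.     0.     1.   ]] [[289.85521559   0.         281.49925265]
 [  0.         289.85521559 203.93802186]
 [  0.           0.           1.        ]]
0.88 334 224.58982035928145 193.85928143712576
0.82 283 338.18021201413427 156.04240282685512
0.64 222 298.22972972972974 228.15765765765767
0.6 265 259.88301886792453 115.7811320754717
0.4 13374 281.4233587557948 162.5363391655451
[(0.81, array([0.4961, 0.1547, 0.1049])), (0.56, array([0.6096, 0.0298, 0.1068])), (0.5, array([0.6107, 0.1456, 0.1035]))]
[(0.69, array([0.5514, 0.0894, 0.0946]))]
```

View pics/w1.png

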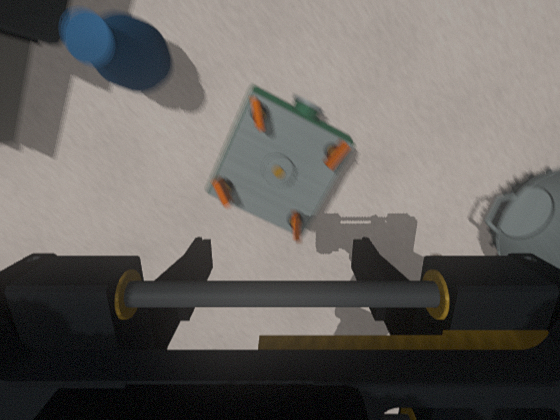

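The wrist view shows the four bars at about (258,115), (338,156), (222,194) and (298,228), and the vase and colander are clear. Next I'll fit a bar model to each one.

```bash
cat >> h.py <<'E'
from scipy.optimize import minimize, differential_evolution
B=np.array([[x,y,z] for x in(-.02,.02) for y in(-.005,.005) for z in(.104,.134)])
def boxmask(p2,x,y,th,S=4):
    c,s=np.cos(th),np.sin(th); P=B@np.array([[c,s,0],[-s,c,0],[0,0,1]])+[x,y,0]
    uv=cv2.projectPoints(P,p2['rvec'],p2['tvec'],p2['intrinsics'],None)[0][:,0]
    m=np.zeros((420*S,560*S),np.uint8)
    cv2.fillConvexPoly(m,cv2.convexHull(((uv+.5)*S).astype(np.int32)),1)
    return cv2.resize(m.astype(np.float32),(560,420),interpolation=cv2.INTER_AREA)
def orange(p):
    h=cv2.cvtColor(p['pixels'],cv2.COLOR_RGB2HSV)
    return cv2.inRange(h,(3,150,60),(20,255,255))>0
W=dict(a=(.494,.149),b=(.612,.146),c=(.608,.024),d=(.490,.030))
def fit(p,p2,names='abcd'):
    m=orange(p); out={}
    for n in names:
        x,y=W[n]; uv=cv2.projectPoints(np.array([[x,y,.119]]),p2['rvec'],p2['tvec'],p2['intrinsics'],None)[0][0,0]
        yy,xx=np.mgrid[:420,:560]; r=38 if p2['tvec'] is None else 30
        mm=(m&(np.hypot(xx-uv[0],yy-uv[1])<r)).astype(np.float32)
        if mm.sum()<20: print(n,'none'); continue
        f=lambda v:-np.minimum(b:=boxmask(p2,*v,S=2),mm).sum()/np.maximum(b,mm).sum()
        best=min((minimize(f,[x,y,t],method='Nelder-Mead',options=dict(initial_simplex=[[x,y,t],[x+.006,y,t],[x,y+.006,t],[x,y,t+.3]],maxfev=80)) for t in np.arange(0,np.pi,np.pi/6)),key=lambda s:s.fun)
        print(n,'xy',best.x[:2].round(4),'deg',np.degrees(best.x[2]).round(1)%180,'iou',round(-best.fun,2),int(mm.sum())); out[n]=best.x
    return out
E
python3 - <<'E'
from h import *
o,p,p2=wristcam(); fit(p,p2)
p=robot.camera('top'); fit(p,p)
E
```

```text
a xy [0.4909 0.1509] deg 34.5 iou 0.47 174
b xy [0.6131 0.1463] deg 31.9 iou 0.76 230
c xy [0.6082 0.0262] deg 169.6 iou 0.81 315
d xy [0.4875 0.0303] deg 31.0 iou 0.7 172
a none
b none
c none
d xy [0.4916 0.0296] deg 33.0 iou 0.72 89
```

Emit:
{"api": "servo_tool", "payload": {
  "rows": [-0.1,0.0077,0.0261,0.0265,0,-0.1,0.0077,0.0261,0.0265,0,-0.1,0.0077,0.0261,0.0265,0,-0.1,0,0,0.008,-7.1,-0.1,0,0,0.008,-7.1]
}}

```text
time: 3.28
position: [0.6069, 0.021, 0.2327]
tool_rot: [0.943, 0.331, -0.002, -0.001]
ft_force: [0.8, -0.2, -0.6]
grip_width: 0.0613
grip_force: 0.0
```

Emit:
{"api": "servo_tool", "payload": {
  "rows": [-0.1,0,0,0.008,-7.1,-0.1,0,0,0.008,-7.1,-0.1,0,0,0.008,-7.1,-0.1,0,0,0.008,-7.1,-0.1,0,0,0.008,-7.1]
}}

```text
time: 3.7
position: [0.607, 0.0223, 0.1948]
tool_rot: [0.797, 0.604, -0.0, 0.0]
ft_force: [-0.5, 0.0, 0.4]
grip_width: 0.0479
grip_force: 0.0
```

Emit:
{"api": "servo_tool", "payload": {
  "rows": [-0.1,0,0,0.008,-7.1,-0.1,0,0,0,-7.1,-0.1,0,0,0,-7.1,-0.1,0,0,0,-7.1,-0.1,0,0,0,-7.1]
}}

```text
time: 4.12
position: [0.607, 0.0224, 0.1871]
tool_rot: [0.575, 0.818, -0.0, 0.0]
ft_force: [-0.0, -0.5, 0.2]
grip_width: 0.048
grip_force: 0.0
```

Emit:
{"api": "servo_tool", "payload": {
  "rows": [-0.1,0,0,0,-7.1,-0.1,0,0,0,-7.1,-0.1,0,0,0,-7.1,-0.1,0,0,0,-7.1,-0.1,0,0,0,-7.1]
}}

```text
time: 4.53
position: [0.607, 0.0224, 0.1873]
tool_rot: [0.298, 0.955, -0.0, 0.0]
ft_force: [0.3, -0.0, -0.3]
grip_width: 0.0477
grip_force: 0.0
```

Emit:
{"api": "servo_tool", "payload": {
  "rows": [-0.1,0,0,0,-7.1,-0.1,0,0,0,-3.1,-0.1,0,0,0,0]
}}

```text
time: 4.78
position: [0.6071, 0.0225, 0.1872]
tool_rot: [0.214, 0.977, -0.0, 0.0]
ft_force: [-0.1, -0.3, 0.2]
grip_width: 0.048
grip_force: 0.0
```

```bash
python3 - <<'E'
from h import *
state()
o,p,p2=wristcam(); save('w2',p); fit(p,p2,'abc')
E
```

```text
t 4.78 pos [0.6071 0.0225 0.1872] phi 155.2 q [-0.15  0.51  1.48 -0.    1.15 -1.29] F [-0.09 -0.26  0.21] M [ 0.053 -0.139 -0.007] w 0.048 g 0.0
a xy [0.4924 0.1495] deg 42.9 iou 0.86 1316
b xy [0.6133 0.1466] deg 37.599999999999994 iou 0.65 527
c xy [0.6101 0.0259] deg 165.1 iou 0.72 461
```

View pics/w2.png

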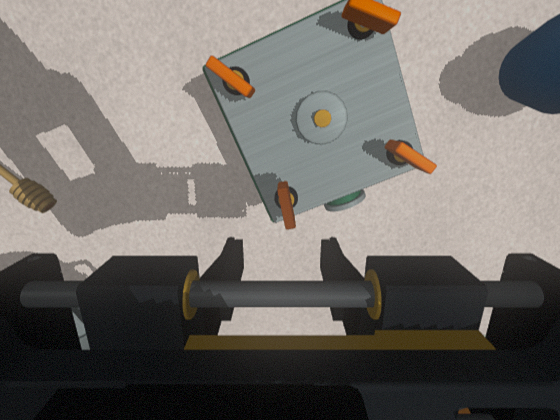

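The wrist view shows bar c at about (286,205), just ahead of the fingers. Bars d, a and b are at (230,76), (372,15) and (411,157). I'll align with c, lower onto it and grip.

Emit:
{"api": "servo_tool", "payload": {
  "rows": [-0.1,0.0003,0.0039,0,0,-0.1,0,0,0.01,-6.4,-0.1,0,0,0.02,-6.4,-0.1,0,0,0.025,0,-0.1,0,0,0.025,0]
}}

```text
time: 5.25
position: [0.6096, 0.0278, 0.1069]
tool_rot: [0.104, 0.995, -0.0, 0.001]
ft_force: [0.0, -0.2, -0.1]
grip_width: 0.0483
grip_force: 0.0
```

Emit:
{"api": "servo_tool", "payload": {
  "rows": [1,0,0,0,0,1,0,0,0,0,1,0,0,0,0,1,0,0,0,0,1,0,0,0,0],
  "newtons": 30
}}

```text
time: 5.67
position: [0.6102, 0.0279, 0.1087]
tool_rot: [0.103, 0.995, -0.0, 0.002]
ft_force: [0.0, 0.2, -0.4]
grip_width: 0.0224
grip_force: 0.0
```

Emit:
{"api": "servo_tool", "payload": {
  "rows": [1,0,0,0,0,1,0,0,0,0,1,0,0,0,0]
}}

```text
time: 5.92
position: [0.6092, 0.0281, 0.1075]
tool_rot: [0.103, 0.995, -0.0, 0.001]
ft_force: [-0.2, -0.4, -0.3]
grip_width: 0.0042
grip_force: 0.0
```

```bash
python3 - <<'E'
from h import *
state()
E
```

```text
t 5.92 pos [0.6092 0.0281 0.1075] phi 168.2 q [-0.14  0.61  1.55 -0.    0.98 -1.5 ] F [-0.25 -0.43 -0.31] M [ 0.067 -0.135  0.032] w 0.0042 g 0.0
```

The fingers closed to 4 mm without touching anything, so I missed the bar. I'll look.

```bash
python3 - <<'E'
from h import *
o,p,p2=wristcam(); s=robot.camera('scene')
uv=cv2.projectPoints(np.array([o['position']]),s['rvec'],s['tvec'],s['intrinsics'],None)[0][0,0]; print(uv)
x,y=uv.astype(int); c=cv2.resize(s['pixels'][max(0,y-60):y+60,max(0,x-80):x+80],(560,420))
cv2.imwrite('pics/m3.png',np.vstack([cv2.resize(p['pixels'],(400,300)),cv2.resize(c,(400,300))])[:,:,::-1])
E
```

```text
[268.33268933 226.4010954 ]
```

View pics/m3.png

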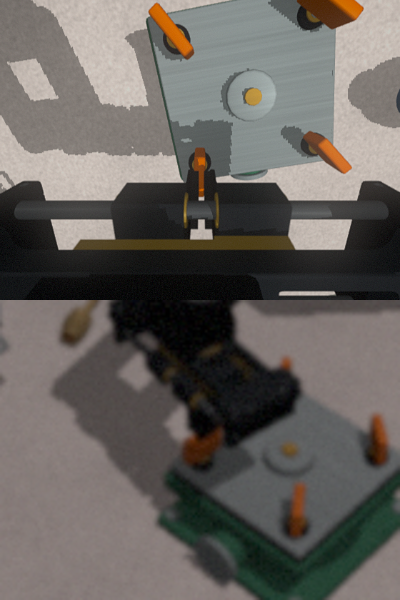

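The bar looks to be between the fingers, at (200,170) in the upper half. I'll give the fingers more time to close.

Emit:
{"api": "servo_tool", "payload": {
  "rows": [1,0,0,0,0,1,0,0,0,0,1,0,0,0,0]
}}

```text
time: 6.27
position: [0.6088, 0.0281, 0.1068]
tool_rot: [0.103, 0.995, 0.0, -0.0]
ft_force: [-0.1, 0.7, -0.3]
grip_width: 0.0005
grip_force: 0.0
```

```bash
python3 - <<'E'
from h import *
state(); o,p,p2=wristcam(); cv2.imwrite('pics/m4.png',cv2.resize(p['pixels'][180:330,180:380],(800,600))[:,:,::-1])
E
```

```text
t 6.27 pos [0.6088 0.0281 0.1068] phi 168.2 q [-0.14  0.61  1.55  0.    0.98 -1.5 ] F [-0.06  0.72 -0.34] M [ 0.11  -0.134  0.052] w 0.0005 g 0.0
```

View pics/m4.png

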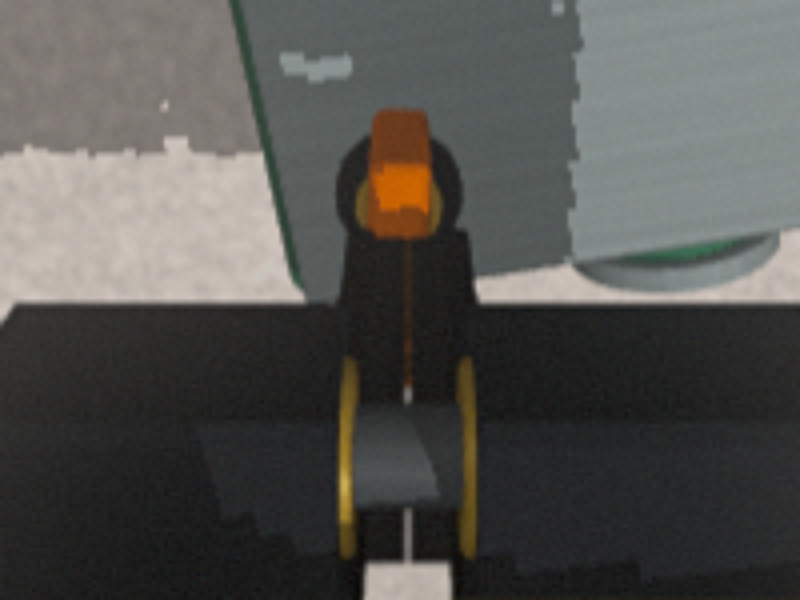

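The fingers shut fully without contact. The tip's row in the wrist picture (238, against 220 expected) puts the visible fingertips about 30 mm above the reported TCP. So they closed just above the bar. I'll reopen and go down in steps while watching the force.

Emit:
{"api": "servo_tool", "payload": {
  "rows": [-0.2,0,0,0,0,-0.2,0,0,0,0,-0.2,0,0,0,0,-0.2,0,0,0,0,-0.2,0,0,0,0]
}}

```text
time: 6.73
position: [0.6089, 0.0281, 0.1068]
tool_rot: [0.103, 0.995, 0.0, -0.0]
ft_force: [0.4, 0.3, -0.5]
grip_width: 0.0262
grip_force: 0.0
```

Emit:
{"api": "servo_tool", "payload": {
  "rows": [-0.2,0,0,0,0,-0.2,0,0,0,0,-0.2,0,0,0.004,0,-0.2,0,0,0.004,0,-0.2,0,0,0,0]
}}

```text
time: 7.15
position: [0.6081, 0.0282, 0.0978]
tool_rot: [0.103, 0.995, 0.0, -0.001]
ft_force: [-0.3, -0.0, 0.2]
grip_width: 0.0514
grip_force: 0.0
```

```bash
python3 - <<'E'
from h import *
state(); o,p,p2=wristcam(); s=robot.camera('scene')
x,y=268,226; c=s['pixels'][y-75:y+75,x-100:x+100]
cv2.imwrite('pics/m5.png',np.hstack([cv2.resize(p['pixels'][170:320,180:380],(400,300)),cv2.resize(c,(400,300))])[:,:,::-1])
E
```

```text
t 7.15 pos [0.6081 0.0282 0.0978] phi 168.2 q [-0.14  0.62  1.56  0.    0.97 -1.5 ] F [-0.33 -0.04  0.16] M [ 0.078 -0.059  0.037] w 0.0514 g 0.0
```

View pics/m5.png

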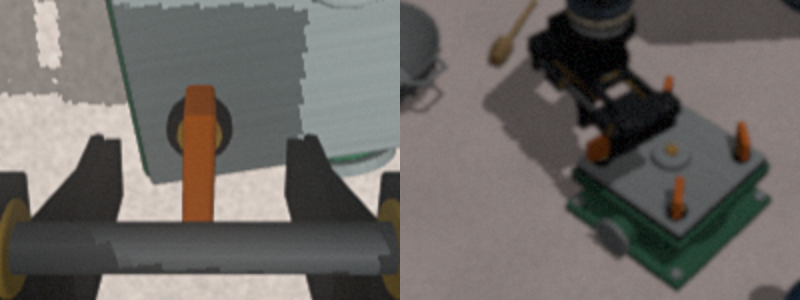

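No contact, and the bar sits centred between the fingers, at (200,140) in the left half. I'll keep going down slowly.

Emit:
{"api": "servo_tool", "payload": {
  "rows": [-0.2,0,0,0.003,0,-0.2,0,0,0.003,0,-0.2,0,0,0,0]
}}

```text
time: 7.5
position: [0.6084, 0.0281, 0.0922]
tool_rot: [0.103, 0.995, 0.0, -0.001]
ft_force: [0.5, -0.5, -0.4]
grip_width: 0.0521
grip_force: 0.0
```

```bash
python3 -c "
from h import *
state()"
```

```text
t 7.5 pos [0.6084 0.0281 0.0922] phi 168.2 q [-0.14  0.63  1.56 -0.    0.95 -1.5 ] F [ 0.52 -0.5  -0.37] M [ 0.105 -0.139 -0.01 ] w 0.0521 g 0.0
```

Emit:
{"api": "servo_tool", "payload": {
  "rows": [-0.2,0,0,0.003,0,-0.2,0,0,0.003,0,-0.2,0,0,0.003,0,-0.2,0,0,0.002,0,-0.2,0,0,0,0]
}}

```text
time: 7.92
position: [0.6085, 0.0281, 0.0812]
tool_rot: [0.103, 0.995, 0.0, -0.001]
ft_force: [0.8, -0.7, -0.5]
grip_width: 0.0525
grip_force: 0.0
```

Emit:
{"api": "servo_tool", "payload": {
  "rows": [1,0,0,0,0,1,0,0,0,0,1,0,0,0,0,1,0,0,0,0,1,0,0,0,0],
  "newtons": 30
}}

```text
time: 8.33
position: [0.609, 0.0281, 0.082]
tool_rot: [0.103, 0.995, 0.0, 0.0]
ft_force: [-0.6, -0.5, 0.6]
grip_width: 0.0267
grip_force: 0.0
```

Emit:
{"api": "servo_tool", "payload": {
  "rows": [1,0,0,0,0,1,0,0,0,0,1,0,0,0,0,1,0,0,0,0]
}}

```text
time: 8.67
position: [0.6087, 0.0267, 0.082]
tool_rot: [0.103, 0.995, -0.001, -0.0]
ft_force: [-1.1, -4.9, 0.7]
grip_width: 0.0096
grip_force: 30.0
```

```bash
python3 -c "
from h import *
state()"
```

```text
t 8.67 pos [0.6087 0.0267 0.082 ] phi 168.2 q [-0.14  0.64  1.57 -0.    0.93 -1.5 ] F [-1.08 -4.86  0.74] M [-0.704  0.057 -0.077] w 0.0096 g 30.0
```

The bar is gripped at 9.6 mm and 30 N. I'll shift slightly to relax the side load, then turn about 135°, less than the 155° minimum to home.

Emit:
{"api": "servo_tool", "payload": {
  "rows": [1,0,-0.0015,0,2,1,0,0,0,5,1,0,0,0,7,1,0,0,0,7,1,0,0,0,7]
}}

```text
time: 9.08
position: [0.6088, 0.0267, 0.082]
tool_rot: [0.343, 0.939, 0.0, 0.0]
ft_force: [1.1, -1.7, -0.2]
grip_width: 0.0097
grip_force: 30.0
```

```bash
python3 -c "
from h import *
state()"
```

```text
t 9.08 pos [0.6088 0.0267 0.082 ] phi 139.8 q [-0.14  0.64  1.57  0.    0.93 -1.01] F [ 1.08 -1.67 -0.19] M [-0.134 -0.129  0.081] w 0.0097 g 30.0
```

Emit:
{"api": "servo_tool", "payload": {
  "rows": [1,0,0,0,7,1,0,0,0,7,1,0,0,0,7,1,0,0,0,7,1,0,0,0,7]
}}

```text
time: 9.5
position: [0.609, 0.0268, 0.082]
tool_rot: [0.61, 0.792, 0.0, 0.0]
ft_force: [0.2, -1.4, 0.4]
grip_width: 0.0096
grip_force: 30.0
```

Emit:
{"api": "servo_tool", "payload": {
  "rows": [1,0,0,0,7,1,0,0,0,7,1,0,0,0,7,1,0,0,0,7,1,0,0,0,7]
}}

```text
time: 9.92
position: [0.6092, 0.0267, 0.082]
tool_rot: [0.82, 0.572, 0.001, 0.0]
ft_force: [-0.0, -0.3, -0.1]
grip_width: 0.0096
grip_force: 30.0
```

Emit:
{"api": "servo_tool", "payload": {
  "rows": [1,0,0,0,7,1,0,0,0,7,1,0,0,0,7,1,0,0,0,7,1,0,0,0,7]
}}

```text
time: 10.33
position: [0.6093, 0.0265, 0.082]
tool_rot: [0.954, 0.299, 0.001, 0.0]
ft_force: [0.5, -1.8, 0.5]
grip_width: 0.0102
grip_force: 30.0
```

```bash
python3 -c "
from h import *
state()"
```

```text
t 10.33 pos [0.6093 0.0265 0.082 ] phi 34.8 q [-0.14  0.64  1.57 -0.    0.93  0.82] F [ 0.55 -1.78  0.49] M [-0.343 -0.187  0.1  ] w 0.0102 g 30.0
```

```bash
cat >> h.py <<'E'
def feel():
    o={k:np.array(v) for k,v in robot.get_obs().items()}; M=Ro.from_quat(o['tool_rot']).as_matrix()
    print('t',o['time'].round(2),'phi',np.degrees(np.arctan2(M[1,0],M[0,0])).round(2),'Mz',o['moment'][2].round(3),'tau6',o['joint_torque'][5].round(3),'F',o['ft_force'].round(1),'w',o['grip_width'].round(4))
E
python3 -c "
from h import *
feel()"
```

```text
t 10.33 phi 34.84 Mz 0.1 tau6 -0.834 F [ 0.5 -1.8  0.5] w 0.0102
```

Emit:
{"api": "servo_tool", "payload": {
  "rows": [1,0,0,0,6,1,0,0,0,6,1,0,0,0,3,1,0,0,0,3]
}}

```text
time: 10.67
position: [0.6094, 0.0264, 0.082]
tool_rot: [0.989, 0.148, 0.001, 0.0]
ft_force: [1.2, -1.2, -0.2]
grip_width: 0.0098
grip_force: 30.0
```

```bash
python3 -c "
from h import *
feel()"
```

```text
t 10.67 phi 17.03 Mz 0.154 tau6 -0.261 F [ 1.2 -1.2 -0.2] w 0.0098
```

Emit:
{"api": "servo_tool", "payload": {
  "rows": [1,0,0,0,2]
}}

```text
time: 10.75
position: [0.6094, 0.0264, 0.082]
tool_rot: [0.991, 0.131, 0.001, 0.0]
ft_force: [0.6, -1.6, 0.1]
grip_width: 0.0097
grip_force: 30.0
```

```bash
python3 -c "
from h import *
feel()"
```

```text
t 10.75 phi 15.05 Mz 0.135 tau6 -0.057 F [ 0.6 -1.6  0.1] w 0.0097
```

Emit:
{"api": "servo_tool", "payload": {
  "rows": [1,0,0,0,2]
}}

```text
time: 10.83
position: [0.6094, 0.0264, 0.082]
tool_rot: [0.993, 0.114, 0.001, 0.0]
ft_force: [1.3, -1.3, 0.3]
grip_width: 0.01
grip_force: 30.0
```

```bash
python3 -c "
from h import *
feel()"
```

```text
t 10.83 phi 13.08 Mz 0.081 tau6 -0.141 F [ 1.3 -1.3  0.3] w 0.01
```

Emit:
{"api": "servo_tool", "payload": {
  "rows": [1,0,0,0,2.5]
}}

```text
time: 10.92
position: [0.6094, 0.0264, 0.082]
tool_rot: [0.996, 0.092, 0.001, 0.0]
ft_force: [1.3, -2.5, -0.0]
grip_width: 0.0096
grip_force: 30.0
```

```bash
python3 -c "
from h import *
feel()"
```

```text
t 10.92 phi 10.58 Mz 0.093 tau6 -0.262 F [ 1.3 -2.5 -0. ] w 0.0096
```

Emit:
{"api": "servo_tool", "payload": {
  "rows": [1,0,0,0,2.5]
}}

```text
time: 11.0
position: [0.6094, 0.0264, 0.082]
tool_rot: [0.998, 0.07, 0.001, 0.0]
ft_force: [1.1, -1.5, 0.0]
grip_width: 0.01
grip_force: 30.0
```

```bash
python3 -c "
from h import *
feel()"
```

```text
t 11.0 phi 8.07 Mz 0.135 tau6 -0.222 F [ 1.1 -1.5  0. ] w 0.01
```

Emit:
{"api": "servo_tool", "payload": {
  "rows": [1,0,0,0,2.5]
}}

```text
time: 11.08
position: [0.6094, 0.0263, 0.082]
tool_rot: [0.999, 0.049, 0.001, 0.0]
ft_force: [1.7, -1.1, 0.3]
grip_width: 0.0097
grip_force: 30.0
```

```bash
python3 -c "
from h import *
feel()"
```

```text
t 11.08 phi 5.56 Mz 0.161 tau6 -0.218 F [ 1.7 -1.1  0.3] w 0.0097
```

Emit:
{"api": "servo_tool", "payload": {
  "rows": [1,0,0,0,2]
}}

```text
time: 11.17
position: [0.6093, 0.0263, 0.082]
tool_rot: [1.0, 0.031, 0.001, 0.0]
ft_force: [1.2, -1.7, -0.3]
grip_width: 0.0099
grip_force: 30.0
```

```bash
python3 -c "
from h import *
feel()"
```

```text
t 11.17 phi 3.57 Mz 0.131 tau6 -0.104 F [ 1.2 -1.7 -0.3] w 0.0099
```

Emit:
{"api": "servo_tool", "payload": {
  "rows": [1,0,0,0,2]
}}

```text
time: 11.25
position: [0.6094, 0.0263, 0.082]
tool_rot: [1.0, 0.014, 0.001, 0.0]
ft_force: [0.4, -2.3, -0.9]
grip_width: 0.01
grip_force: 30.0
```

```bash
python3 -c "
from h import *
feel()"
```

```text
t 11.25 phi 1.59 Mz 0.111 tau6 -0.145 F [ 0.4 -2.3 -0.9] w 0.01
```

Still steady at 0.12 N m. Continuing.

Emit:
{"api": "servo_tool", "payload": {
  "rows": [1,0,0,0,2.5]
}}

```text
time: 11.33
position: [0.6093, 0.0263, 0.082]
tool_rot: [1.0, -0.008, 0.001, 0.0]
ft_force: [1.2, -1.3, -0.8]
grip_width: 0.0097
grip_force: 30.0
```

```bash
python3 -c "
from h import *
feel()"
```

```text
t 11.33 phi -0.92 Mz 0.096 tau6 -0.263 F [ 1.2 -1.3 -0.8] w 0.0097
```

Emit:
{"api": "servo_tool", "payload": {
  "rows": [1,0,0,0,2.5]
}}

```text
time: 11.42
position: [0.6094, 0.0263, 0.082]
tool_rot: [1.0, -0.03, 0.001, 0.0]
ft_force: [0.7, -1.6, 0.1]
grip_width: 0.0098
grip_force: 30.0
```

```bash
python3 -c "
from h import *
feel()"
```

```text
t 11.42 phi -3.44 Mz 0.084 tau6 -0.221 F [ 0.7 -1.6  0.1] w 0.0098
```

Emit:
{"api": "servo_tool", "payload": {
  "rows": [1,0,0,0,2.5]
}}

```text
time: 11.5
position: [0.6094, 0.0262, 0.082]
tool_rot: [0.999, -0.052, 0.001, 0.0]
ft_force: [0.3, -0.6, -0.1]
grip_width: 0.0101
grip_force: 30.0
```

```bash
python3 -c "
from h import *
feel()"
```

```text
t 11.5 phi -5.94 Mz 0.131 tau6 -0.218 F [ 0.3 -0.6 -0.1] w 0.0101
```

Emit:
{"api": "servo_tool", "payload": {
  "rows": [1,0,0,0,2.5]
}}

```text
time: 11.58
position: [0.6094, 0.0263, 0.082]
tool_rot: [0.997, -0.073, 0.001, 0.0]
ft_force: [1.0, -1.7, 0.4]
grip_width: 0.0101
grip_force: 30.0
```

```bash
python3 -c "
from h import *
feel()"
```

```text
t 11.58 phi -8.43 Mz 0.157 tau6 -0.156 F [ 1.  -1.7  0.4] w 0.0101
```

Emit:
{"api": "servo_tool", "payload": {
  "rows": [1,0,0,0,2.5]
}}

```text
time: 11.67
position: [0.6093, 0.0262, 0.082]
tool_rot: [0.995, -0.095, 0.001, 0.0]
ft_force: [0.1, -2.2, -1.1]
grip_width: 0.0099
grip_force: 30.0
```

```bash
python3 -c "
from h import *
feel()"
```

```text
t 11.67 phi -10.91 Mz 0.225 tau6 -0.094 F [ 0.1 -2.2 -1.1] w 0.0099
```

Emit:
{"api": "servo_tool", "payload": {
  "rows": [1,0,0,0,2.5]
}}

```text
time: 11.75
position: [0.6093, 0.0262, 0.082]
tool_rot: [0.993, -0.117, 0.001, 0.0]
ft_force: [1.1, -1.7, -0.3]
grip_width: 0.0094
grip_force: 30.1
```

```bash
python3 -c "
from h import *
feel()"
```

```text
t 11.75 phi -13.39 Mz 0.272 tau6 -0.035 F [ 1.1 -1.7 -0.3] w 0.0094
```

Nut c has come up firm: 0.157, then 0.225, then 0.27 N m. I'll release it, lift, and wind the wrist back for nut a.

Emit:
{"api": "servo_tool", "payload": {
  "rows": [-0.2,0,0,0,0,-0.2,0,0,0,0,-0.2,0,0,0,0,-0.2,0,0,0,0,-0.2,0,0,0,0]
}}

```text
time: 12.17
position: [0.6083, 0.0269, 0.0817]
tool_rot: [0.993, -0.116, -0.0, -0.0]
ft_force: [0.0, 0.5, -0.4]
grip_width: 0.0355
grip_force: 0.0
```

Emit:
{"api": "servo_tool", "payload": {
  "rows": [-0.2,0,0,-0.015,0,-0.2,0,0,-0.025,0,-0.2,0,0,-0.025,0,-0.2,0,0,-0.015,-4,-0.2,0,0,0,-7]
}}

```text
time: 12.58
position: [0.6113, 0.0265, 0.1659]
tool_rot: [1.0, -0.018, 0.004, 0.0]
ft_force: [0.6, 0.1, -0.0]
grip_width: 0.0517
grip_force: 0.0
```

Emit:
{"api": "servo_tool", "payload": {
  "rows": [-0.2,0,0,0,-7,-0.2,0,0,0,-7,-0.2,0,0,0,-7,-0.2,0,0,0,-7,-0.2,0,0,0,-7]
}}

```text
time: 13.0
position: [0.6083, 0.0269, 0.1618]
tool_rot: [0.959, 0.284, -0.0, -0.0]
ft_force: [0.7, 0.1, 0.1]
grip_width: 0.0521
grip_force: 0.0
```

Emit:
{"api": "servo_tool", "payload": {
  "rows": [-0.2,0,0,0,-7,-0.2,0,0,0,-7,-0.2,0,0,0,-7,-0.2,0,0,0,-7,-0.2,0,0,0,-7]
}}

```text
time: 13.42
position: [0.6083, 0.0269, 0.1617]
tool_rot: [0.829, 0.559, -0.0, -0.0]
ft_force: [-0.0, -0.4, -0.3]
grip_width: 0.052
grip_force: 0.0
```

Emit:
{"api": "servo_tool", "payload": {
  "rows": [-0.2,0,0,0,-7,-0.2,0,0,0,-7,-0.2,0,0,0,-7,-0.2,0,0,0,-7,-0.2,0,0,0,-7]
}}

```text
time: 13.83
position: [0.6083, 0.0269, 0.1617]
tool_rot: [0.622, 0.783, 0.0, -0.0]
ft_force: [0.1, -0.5, -0.6]
grip_width: 0.0518
grip_force: 0.0
```

Emit:
{"api": "servo_tool", "payload": {
  "rows": [-0.2,0,0,0,-7,-0.2,0,0,0,-7,-0.2,0,0,0,-7,-0.2,0,0,0,-7,-0.2,0,0,0,-7]
}}

```text
time: 14.25
position: [0.6083, 0.0269, 0.1617]
tool_rot: [0.358, 0.934, 0.0, -0.0]
ft_force: [0.8, 0.6, 0.1]
grip_width: 0.0523
grip_force: 0.0
```

Emit:
{"api": "servo_tool", "payload": {
  "rows": [-0.2,0,0,0,-7,-0.2,0,0,0,-7,-0.2,0,0,0,-7,-0.2,0,0,0,-7,-0.2,0,0,0,-7]
}}

```text
time: 14.67
position: [0.6083, 0.0269, 0.1617]
tool_rot: [0.061, 0.998, 0.0, -0.0]
ft_force: [-0.3, 0.1, -0.5]
grip_width: 0.0521
grip_force: 0.0
```

Emit:
{"api": "servo_tool", "payload": {
  "rows": [-0.2,0,0,0,-7,-0.2,0,0,0,-7,-0.2,0,0,0,-7,-0.2,0,0,0,-7,-0.2,0,0,0,-7]
}}

```text
time: 15.08
position: [0.6083, 0.0269, 0.1617]
tool_rot: [-0.242, 0.97, 0.0, -0.0]
ft_force: [-0.9, 0.3, 1.3]
grip_width: 0.0522
grip_force: 0.0
```

```bash
sed -i 's/(3,150,60)/(3,140,45)/; s/<r)/<rr)/; s/r=38 if.*/rr=.028*290\/(cv2.Rodrigues(np.array(p2["rvec"],float))[0]@[x,y,.119]+np.ravel(p2["tvec"]))[2]*(p2["intrinsics"][0][0]\/290)/' h.py
cat >> h.py <<'E'
def goto(x,y,th):
    o,M=state(); d=M.T@(np.array([x,y,0])-[*o['position'][:2],0]); ph=np.degrees(np.arctan2(M[1,0],M[0,0]))
    print('tool shift',d.round(4),'turn',(ph-th+90)%180-90)
E
python3 -c "
from h import *
goto(.4925,.1502,43); o,p,p2=wristcam(); fit(p,p2); p=robot.camera('top'); fit(p,p)"
```

```text
t 15.08 pos [0.6083 0.0269 0.1617] phi -152.0 q [-0.14  0.54  1.5   0.    1.1  -2.2 ] F [-0.86  0.26  1.26] M [ 0.177 -0.103  0.02 ] w 0.0522 g 0.0
tool shift [4.430e-02 1.632e-01 1.000e-04] turn -14.99013028126933
a xy [0.49   0.1541] deg 66.3 iou 0.36 614
b xy [0.6052 0.1527] deg 67.1 iou 0.09 101
c xy [0.6093 0.0258] deg 3.8 iou 0.81 702
d xy [0.4903 0.028 ] deg 28.6 iou 0.75 1058
a none
b none
c none
d none
```

Emit:
{"api": "servo_tool", "payload": {
  "rows": [-0.2,0.0089,0.0327,0,0,-0.2,0.0089,0.0327,0,0,-0.2,0.0089,0.0326,0,0,-0.2,0.0088,0.0326,0,0,-0.2,0.0088,0.0326,0,0]
}}

```text
time: 15.6
position: [0.4923, 0.1516, 0.1619]
tool_rot: [-0.237, 0.972, 0.0, -0.0]
ft_force: [0.5, 1.1, 0.3]
grip_width: 0.0521
grip_force: 0.0
```

Emit:
{"api": "servo_tool", "payload": {
  "rows": [-0.2,0,0,0,-5,-0.2,0,0,0,-5,-0.2,0,0,0,-5,-0.2,0,0,0,0,-0.2,0,0,0,0]
}}

```text
time: 16.02
position: [0.4936, 0.1508, 0.1619]
tool_rot: [-0.362, 0.932, 0.0, 0.0]
ft_force: [-0.8, 0.0, 0.5]
grip_width: 0.0523
grip_force: 0.0
```

```bash
python3 -c "
from h import *
goto(.4925,.1502,43); o,p,p2=wristcam(); fit(p,p2); save('w6',p)"
```

```text
t 16.02 pos [0.4936 0.1508 0.1619] phi -137.6 q [ 0.08  0.42  1.73  0.    0.99 -2.23] F [-0.83  0.01  0.52] M [ 0.083 -0.043  0.048] w 0.0523 g 0.0
tool shift [ 0.0012  0.0003 -0.    ] turn -0.5826681148880652
a xy [0.4932 0.1506] deg 45.1 iou 0.85 621
b xy [0.612  0.1363] deg 30.30000000000001 iou 0.11 107
c xy [0.6085 0.026 ] deg 174.5 iou 0.85 1014
d xy [0.4881 0.0311] deg 28.5 iou 0.87 1349
```

View pics/w6.png

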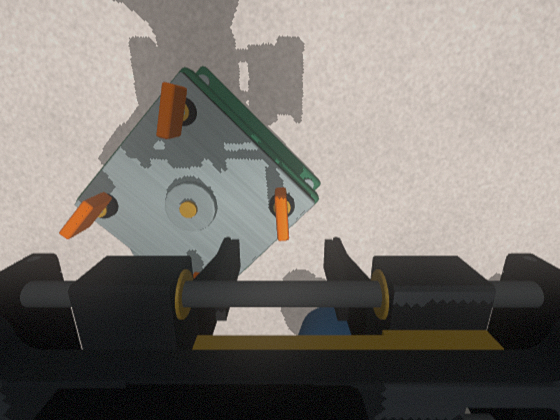

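The wrist view shows bar a between the fingers at about (282,212). Bar c at (172,112) has rested at its new angle, and d is at (88,215). Lowering and gripping a.

Emit:
{"api": "servo_tool", "payload": {
  "rows": [-0.2,0,0,0.025,-2,-0.2,0,0,0.025,0,-0.2,0,0,0.02,0,-0.2,0,0,0.01,0,-0.2,0,0,0,0]
}}

```text
time: 16.48
position: [0.4919, 0.1502, 0.0798]
tool_rot: [-0.379, 0.925, 0.001, -0.002]
ft_force: [-0.2, -0.2, 0.6]
grip_width: 0.0524
grip_force: 0.0
```

Emit:
{"api": "servo_tool", "payload": {
  "rows": [1,0,0,0,0,1,0,0,0,0,1,0,0,0,0,1,0,0,0,0,1,0,0,0,0]
}}

```text
time: 16.9
position: [0.4942, 0.1507, 0.0827]
tool_rot: [-0.38, 0.925, -0.0, 0.001]
ft_force: [-0.2, -0.5, -0.0]
grip_width: 0.0269
grip_force: 0.0
```

Emit:
{"api": "servo_tool", "payload": {
  "rows": [1,0,0,0,0,1,0,0,0,0,1,0,0,0,0,1,0,0,0,0,1,0,0,0,0]
}}

```text
time: 17.32
position: [0.4936, 0.1508, 0.0821]
tool_rot: [-0.38, 0.925, 0.0, 0.0]
ft_force: [-1.5, 1.0, 2.9]
grip_width: 0.0097
grip_force: 30.0
```

```bash
python3 -c "
from h import *
state()"
```

```text
t 17.32 pos [0.4936 0.1508 0.0821] phi -135.3 q [ 0.08  0.55  1.8   0.    0.79 -2.27] F [-1.52  1.01  2.94] M [0.295 0.06  0.052] w 0.0097 g 30.0
```

Emit:
{"api": "servo_tool", "payload": {
  "rows": [1,0,0,0,2,1,0,0,0,5,1,0,0,0,7,1,0,0,0,7,1,0,0,0,7]
}}

```text
time: 17.73
position: [0.4936, 0.1507, 0.0821]
tool_rot: [-0.142, 0.99, 0.0, 0.0]
ft_force: [0.3, 0.3, 3.2]
grip_width: 0.0098
grip_force: 29.9
```

Emit:
{"api": "servo_tool", "payload": {
  "rows": [1,0,0,0,7,1,0,0,0,7,1,0,0,0,7,1,0,0,0,7,1,0,0,0,7]
}}

```text
time: 18.15
position: [0.4937, 0.1506, 0.0821]
tool_rot: [0.162, 0.987, -0.0, 0.0]
ft_force: [-0.6, 0.0, 2.9]
grip_width: 0.0098
grip_force: 29.9
```

Emit:
{"api": "servo_tool", "payload": {
  "rows": [1,0,0,0,7,1,0,0,0,7,1,0,0,0,7,1,0,0,0,7,1,0,0,0,7]
}}

```text
time: 18.57
position: [0.4936, 0.1506, 0.0821]
tool_rot: [0.451, 0.892, -0.0, 0.0]
ft_force: [-1.5, -0.7, 3.5]
grip_width: 0.0093
grip_force: 29.9
```

Emit:
{"api": "servo_tool", "payload": {
  "rows": [1,0,0,0,7,1,0,0,0,7,1,0,0,0,7,1,0,0,0,7,1,0,0,0,7]
}}

```text
time: 18.98
position: [0.4936, 0.1506, 0.0821]
tool_rot: [0.699, 0.715, -0.0, 0.0]
ft_force: [-1.0, -0.4, 2.7]
grip_width: 0.0101
grip_force: 29.9
```

Emit:
{"api": "servo_tool", "payload": {
  "rows": [1,0,0,0,7,1,0,0,0,4,1,0,0,0,3]
}}

```text
time: 19.23
position: [0.4936, 0.1505, 0.0821]
tool_rot: [0.78, 0.626, -0.0, 0.0]
ft_force: [-0.1, -0.3, 4.2]
grip_width: 0.0098
grip_force: 29.9
```

```bash
python3 -c "
from h import *
feel()"
```

```text
t 19.23 phi 77.5 Mz 0.153 tau6 -0.172 F [-0.1 -0.3  4.2] w 0.0098
```

Emit:
{"api": "servo_tool", "payload": {
  "rows": [1,0,0,0,2.5,1,0,0,0,2.5,1,0,0,0,2.5]
}}

```text
time: 19.48
position: [0.4935, 0.1506, 0.0821]
tool_rot: [0.819, 0.574, -0.0, 0.0]
ft_force: [-1.6, -0.0, 4.3]
grip_width: 0.0098
grip_force: 29.9
```

```bash
python3 -c "
from h import *
feel()"
```

```text
t 19.48 phi 70.07 Mz 0.115 tau6 -0.219 F [-1.6 -0.   4.3] w 0.0098
```

Emit:
{"api": "servo_tool", "payload": {
  "rows": [1,0,0,0,2.5]
}}

```text
time: 19.57
position: [0.4935, 0.1506, 0.0821]
tool_rot: [0.831, 0.556, -0.0, 0.0]
ft_force: [-1.0, 0.1, 3.8]
grip_width: 0.0094
grip_force: 29.9
```

```bash
python3 -c "
from h import *
feel()"
```

```text
t 19.57 phi 67.57 Mz 0.166 tau6 -0.219 F [-1.   0.1  3.8] w 0.0094
```

Emit:
{"api": "servo_tool", "payload": {
  "rows": [1,0,0,0,2.5]
}}

```text
time: 19.65
position: [0.4935, 0.1506, 0.0821]
tool_rot: [0.843, 0.538, -0.0, 0.0]
ft_force: [-1.1, 1.1, 3.2]
grip_width: 0.0098
grip_force: 29.9
```

```bash
python3 -c "
from h import *
feel()"
```

```text
t 19.65 phi 65.07 Mz 0.113 tau6 -0.219 F [-1.1  1.1  3.2] w 0.0098
```

Emit:
{"api": "servo_tool", "payload": {
  "rows": [1,0,0,0,2.5]
}}

```text
time: 19.73
position: [0.4935, 0.1506, 0.0821]
tool_rot: [0.855, 0.519, -0.0, 0.0]
ft_force: [-0.3, 0.1, 3.8]
grip_width: 0.01
grip_force: 29.9
```

```bash
python3 -c "
from h import *
feel()"
```

```text
t 19.73 phi 62.57 Mz 0.166 tau6 -0.219 F [-0.3  0.1  3.8] w 0.01
```

Emit:
{"api": "servo_tool", "payload": {
  "rows": [1,0,0,0,2.5]
}}

```text
time: 19.82
position: [0.4935, 0.1506, 0.0821]
tool_rot: [0.866, 0.501, -0.0, 0.0]
ft_force: [-0.6, -0.0, 3.4]
grip_width: 0.0093
grip_force: 29.9
```

```bash
python3 -c "
from h import *
feel()"
```

```text
t 19.82 phi 60.07 Mz 0.113 tau6 -0.219 F [-0.6 -0.   3.4] w 0.0093
```

Emit:
{"api": "servo_tool", "payload": {
  "rows": [1,0,0,0,2.5]
}}

```text
time: 19.9
position: [0.4935, 0.1506, 0.0821]
tool_rot: [0.876, 0.482, -0.0, 0.0]
ft_force: [-0.6, 0.3, 3.3]
grip_width: 0.0095
grip_force: 29.9
```

```bash
python3 -c "
from h import *
feel()"
```

```text
t 19.9 phi 57.57 Mz 0.151 tau6 -0.22 F [-0.6  0.3  3.3] w 0.0095
```

Emit:
{"api": "servo_tool", "payload": {
  "rows": [1,0,0,0,2.5]
}}

```text
time: 19.98
position: [0.4935, 0.1506, 0.0821]
tool_rot: [0.887, 0.462, -0.0, 0.0]
ft_force: [-1.0, 0.9, 3.2]
grip_width: 0.0099
grip_force: 29.9
```

```bash
python3 -c "
from h import *
feel()"
```

```text
t 19.98 phi 55.07 Mz 0.176 tau6 -0.219 F [-1.   0.9  3.2] w 0.0099
```

Emit:
{"api": "servo_tool", "payload": {
  "rows": [1,0,0,0,2.5]
}}

```text
time: 20.07
position: [0.4935, 0.1506, 0.0821]
tool_rot: [0.897, 0.443, -0.0, 0.0]
ft_force: [-0.9, 0.2, 4.1]
grip_width: 0.0097
grip_force: 29.9
```

```bash
python3 -c "
from h import *
feel()"
```

```text
t 20.07 phi 52.57 Mz 0.024 tau6 -0.22 F [-0.9  0.2  4.1] w 0.0097
```

Emit:
{"api": "servo_tool", "payload": {
  "rows": [1,0,0,0,2.5]
}}

```text
time: 20.15
position: [0.4935, 0.1506, 0.0821]
tool_rot: [0.906, 0.423, -0.0, 0.0]
ft_force: [-1.3, 0.3, 3.4]
grip_width: 0.0098
grip_force: 29.9
```

```bash
python3 -c "
from h import *
feel()"
```

```text
t 20.15 phi 50.06 Mz 0.154 tau6 -0.22 F [-1.3  0.3  3.4] w 0.0098
```

Emit:
{"api": "servo_tool", "payload": {
  "rows": [1,0,0,0,2.5]
}}

```text
time: 20.23
position: [0.4935, 0.1506, 0.0821]
tool_rot: [0.915, 0.403, -0.0, 0.0]
ft_force: [-1.1, 0.5, 3.6]
grip_width: 0.0098
grip_force: 29.9
```

```bash
python3 -c "
from h import *
feel()"
```

```text
t 20.23 phi 47.57 Mz 0.128 tau6 -0.219 F [-1.1  0.5  3.6] w 0.0098
```

Emit:
{"api": "servo_tool", "payload": {
  "rows": [1,0,0,0,2.5]
}}

```text
time: 20.32
position: [0.4935, 0.1506, 0.0821]
tool_rot: [0.924, 0.383, -0.0, 0.0]
ft_force: [-0.7, 0.2, 3.6]
grip_width: 0.0101
grip_force: 29.9
```

```bash
python3 -c "
from h import *
feel()"
```

```text
t 20.32 phi 45.07 Mz 0.051 tau6 -0.219 F [-0.7  0.2  3.6] w 0.0101
```

Emit:
{"api": "servo_tool", "payload": {
  "rows": [1,0,0,0,2.5]
}}

```text
time: 20.4
position: [0.4935, 0.1506, 0.0821]
tool_rot: [0.932, 0.363, -0.0, 0.0]
ft_force: [0.2, 0.4, 3.6]
grip_width: 0.0097
grip_force: 29.9
```

```bash
python3 -c "
from h import *
feel()"
```

```text
t 20.4 phi 42.57 Mz 0.139 tau6 -0.197 F [0.2 0.4 3.6] w 0.0097
```

Emit:
{"api": "servo_tool", "payload": {
  "rows": [1,0,0,0,2.5]
}}

```text
time: 20.48
position: [0.4935, 0.1506, 0.0821]
tool_rot: [0.939, 0.343, -0.0, 0.0]
ft_force: [-1.3, 0.9, 3.4]
grip_width: 0.0101
grip_force: 30.0
```

```bash
python3 -c "
from h import *
feel()"
```

```text
t 20.48 phi 40.08 Mz 0.208 tau6 -0.132 F [-1.3  0.9  3.4] w 0.0101
```

Nut a starts to come up firm at about phi 43. One more small step, then I'll release it and move to d, clearing the top of the bars.

Emit:
{"api": "servo_tool", "payload": {
  "rows": [1,0,0,0,2.5]
}}

```text
time: 20.57
position: [0.4935, 0.1506, 0.0821]
tool_rot: [0.947, 0.322, -0.0, 0.0]
ft_force: [-1.7, 1.2, 2.6]
grip_width: 0.0096
grip_force: 30.0
```

```bash
python3 -c "
from h import *
feel()"
```

```text
t 20.57 phi 37.6 Mz 0.272 tau6 -0.073 F [-1.7  1.2  2.6] w 0.0096
```

Emit:
{"api": "servo_tool", "payload": {
  "rows": [-0.2,0,0,0,0,-0.2,0,0,0,0,-0.2,0,0,0,0,-0.2,0,0,0,0,-0.2,0,0,0,0]
}}

```text
time: 20.98
position: [0.4936, 0.1505, 0.0817]
tool_rot: [0.946, 0.323, -0.0, -0.0]
ft_force: [0.4, 0.3, 1.1]
grip_width: 0.0356
grip_force: 0.0
```

Emit:
{"api": "servo_tool", "payload": {
  "rows": [-0.2,0,0,-0.015,0,-0.2,0,0,-0.025,0,-0.2,0,0,-0.025,0,-0.2,0,0,-0.015,0,-0.2,0,0,0,0]
}}

```text
time: 21.4
position: [0.4963, 0.1509, 0.165]
tool_rot: [0.946, 0.323, 0.004, 0.001]
ft_force: [0.5, -0.5, 0.5]
grip_width: 0.0515
grip_force: 0.0
```

Emit:
{"api": "servo_tool", "payload": {
  "rows": [-0.2,-0.0192,0.0231,0,0,-0.2,-0.0191,0.0231,0,0,-0.2,-0.0191,0.0231,0,0,-0.2,-0.0191,0.0232,0,0,-0.2,0,0,0,-5]
}}

```text
time: 21.82
position: [0.4894, 0.0263, 0.1608]
tool_rot: [0.932, 0.362, -0.001, 0.001]
ft_force: [0.2, 1.2, -0.5]
grip_width: 0.0524
grip_force: 0.0
```

Emit:
{"api": "servo_tool", "payload": {
  "rows": [-0.2,0,0,0,-7,-0.2,0,0,0,-7,-0.2,0,0,0,-7,-0.2,0,0,0,-7,-0.2,0,0,0,-7]
}}

```text
time: 22.23
position: [0.4887, 0.0306, 0.1607]
tool_rot: [0.777, 0.629, -0.001, -0.001]
ft_force: [0.0, 0.3, -0.3]
grip_width: 0.0525
grip_force: 0.0
```

Emit:
{"api": "servo_tool", "payload": {
  "rows": [-0.2,0,0,0,-7,-0.2,0,0,0,-7,-0.2,0,0,0,-7,-0.2,0,0,0,-7,-0.2,0,0,0,-7]
}}

```text
time: 22.65
position: [0.4887, 0.0307, 0.1606]
tool_rot: [0.552, 0.834, -0.0, -0.001]
ft_force: [-0.5, 0.5, 0.2]
grip_width: 0.0521
grip_force: 0.0
```

Emit:
{"api": "servo_tool", "payload": {
  "rows": [-0.2,0,0,0,-7,-0.2,0,0,0,-7,-0.2,0,0,0,-7,-0.2,0,0,0,-7,-0.2,0,0,0,-7]
}}

```text
time: 23.07
position: [0.4887, 0.0307, 0.1607]
tool_rot: [0.276, 0.961, -0.0, -0.001]
ft_force: [-0.4, -0.2, 0.4]
grip_width: 0.0521
grip_force: 0.0
```

Emit:
{"api": "servo_tool", "payload": {
  "rows": [-0.2,0,0,0,-7,-0.2,0,0,0,-7,-0.2,0,0,0,-7,-0.2,0,0,0,-7,-0.2,0,0,0,-7]
}}

```text
time: 23.48
position: [0.4887, 0.0307, 0.1607]
tool_rot: [-0.026, 1.0, 0.0, -0.001]
ft_force: [-0.3, 0.4, 0.7]
grip_width: 0.0524
grip_force: 0.0
```

Emit:
{"api": "servo_tool", "payload": {
  "rows": [-0.2,0,0,0,-7,-0.2,0,0,0,-7,-0.2,0,0,0,-7,-0.2,0,0,0,-5,-0.2,0,0,0,0]
}}

```text
time: 23.9
position: [0.4888, 0.0307, 0.1608]
tool_rot: [-0.248, 0.969, 0.0, -0.001]
ft_force: [-0.3, 0.4, -0.1]
grip_width: 0.0518
grip_force: 0.0
```

```bash
python3 -c "
from h import *
goto(.4893,.0306,29); o,p,p2=wristcam(); fit(p,p2)
print([(round(r['score'],2),np.round(r['at'],4)) for r in robot.place_of(p,'foot_a')])"
```

```text
t 23.9 pos [0.4888 0.0307 0.1608] phi -151.3 q [-0.17  0.39  1.8  -0.    0.96 -2.24] F [-0.29  0.35 -0.14] M [ 0.136 -0.083 -0.001] w 0.0518 g 0.0
tool shift [-0.0004 -0.0003 -0.    ] turn -0.2633741388446822
a xy [0.4963 0.1424] deg 32.1 iou 0.07 73
b xy [0.5926 0.1344] deg 163.1 iou 0.07 86
c xy [0.6273 0.0299] deg 9.800000000000011 iou 0.12 108
d xy [0.4881 0.0303] deg 28.30000000000001 iou 0.87 643
[(0.61, array([0.4923, 0.1521, 0.0861])), (0.6, array([0.4906, 0.0311, 0.0941]))]
```

Aligned over d: the fit gives 28.3° at (0.488, 0.030). Lowering and gripping.

Emit:
{"api": "servo_tool", "payload": {
  "rows": [-0.2,0,0,0.025,0,-0.2,0,0,0.025,0,-0.2,0,0,0.019,0,-0.2,0,0,0.01,0,-0.2,0,0,0,0]
}}

```text
time: 24.42
position: [0.4874, 0.0309, 0.0804]
tool_rot: [-0.247, 0.969, 0.001, -0.003]
ft_force: [0.2, -0.1, 0.6]
grip_width: 0.052
grip_force: 0.0
```

Emit:
{"api": "servo_tool", "payload": {
  "rows": [1,0,0,0,0,1,0,0,0,0,1,0,0,0,0,1,0,0,0,0,1,0,0,0,0]
}}

```text
time: 24.83
position: [0.4901, 0.0306, 0.0836]
tool_rot: [-0.247, 0.969, -0.0, 0.001]
ft_force: [0.2, -0.0, 0.5]
grip_width: 0.0267
grip_force: 0.0
```

Emit:
{"api": "servo_tool", "payload": {
  "rows": [1,0,0,0,0,1,0,0,0,0,1,0,0,0,0,1,0,0,0,0,1,0,0,0,0]
}}

```text
time: 25.25
position: [0.4895, 0.0309, 0.0831]
tool_rot: [-0.247, 0.969, 0.0, 0.0]
ft_force: [-1.1, 1.9, 3.4]
grip_width: 0.0097
grip_force: 30.0
```

```bash
python3 -c "
from h import *
state()"
```

```text
t 25.25 pos [0.4895 0.0309 0.0831] phi -151.4 q [-0.17  0.52  1.87  0.    0.75 -2.24] F [-1.1   1.92  3.39] M [0.475 0.049 0.016] w 0.0097 g 30.0
```

Emit:
{"api": "servo_tool", "payload": {
  "rows": [1,0,0,0,2,1,0,0,0,5,1,0,0,0,7,1,0,0,0,7,1,0,0,0,7]
}}

```text
time: 25.67
position: [0.4895, 0.0307, 0.0831]
tool_rot: [-0.003, 1.0, -0.0, 0.0]
ft_force: [-0.3, 1.2, 4.3]
grip_width: 0.0092
grip_force: 30.0
```

Emit:
{"api": "servo_tool", "payload": {
  "rows": [1,0,0,0,7,1,0,0,0,7,1,0,0,0,7,1,0,0,0,7,1,0,0,0,7]
}}

```text
time: 26.08
position: [0.4895, 0.0305, 0.0831]
tool_rot: [0.298, 0.955, -0.0, 0.0]
ft_force: [-1.2, 0.9, 4.4]
grip_width: 0.0098
grip_force: 30.0
```

Emit:
{"api": "servo_tool", "payload": {
  "rows": [1,0,0,0,7,1,0,0,0,7,1,0,0,0,7,1,0,0,0,7,1,0,0,0,7]
}}

```text
time: 26.5
position: [0.4893, 0.0304, 0.0831]
tool_rot: [0.571, 0.821, -0.0, -0.0]
ft_force: [-1.1, -0.9, 5.5]
grip_width: 0.0097
grip_force: 30.0
```

Emit:
{"api": "servo_tool", "payload": {
  "rows": [1,0,0,0,7,1,0,0,0,7,1,0,0,0,7,1,0,0,0,7,1,0,0,0,7]
}}

```text
time: 26.92
position: [0.489, 0.0304, 0.0831]
tool_rot: [0.791, 0.611, -0.001, -0.0]
ft_force: [-2.0, -0.6, 4.2]
grip_width: 0.0096
grip_force: 30.0
```

Emit:
{"api": "servo_tool", "payload": {
  "rows": [1,0,0,0,7,1,0,0,0,2.5,1,0,0,0,2.5,1,0,0,0,2.5,1,0,0,0,2.5]
}}

```text
time: 27.33
position: [0.4889, 0.0304, 0.0831]
tool_rot: [0.872, 0.489, -0.001, -0.0]
ft_force: [-1.9, -0.6, 5.8]
grip_width: 0.0099
grip_force: 30.0
```

```bash
python3 -c "
from h import *
feel()"
```

```text
t 27.33 phi 58.59 Mz 0.121 tau6 -0.222 F [-1.9 -0.6  5.8] w 0.0099
```

Emit:
{"api": "servo_tool", "payload": {
  "rows": [1,0,0,0,2.5]
}}

```text
time: 27.42
position: [0.4889, 0.0304, 0.0831]
tool_rot: [0.883, 0.47, -0.001, -0.0]
ft_force: [-1.7, 0.8, 4.1]
grip_width: 0.0096
grip_force: 30.0
```

```bash
python3 -c "
from h import *
feel()"
```

```text
t 27.42 phi 56.09 Mz 0.126 tau6 -0.222 F [-1.7  0.8  4.1] w 0.0096
```

Emit:
{"api": "servo_tool", "payload": {
  "rows": [1,0,0,0,2.5]
}}

```text
time: 27.5
position: [0.4888, 0.0304, 0.0831]
tool_rot: [0.893, 0.451, -0.001, -0.0]
ft_force: [-2.3, 0.3, 3.8]
grip_width: 0.0095
grip_force: 30.0
```

```bash
python3 -c "
from h import *
feel()"
```

```text
t 27.5 phi 53.59 Mz 0.144 tau6 -0.222 F [-2.3  0.3  3.8] w 0.0095
```

Emit:
{"api": "servo_tool", "payload": {
  "rows": [1,0,0,0,2.5]
}}

```text
time: 27.58
position: [0.4888, 0.0304, 0.0831]
tool_rot: [0.902, 0.431, -0.001, -0.0]
ft_force: [-1.5, 0.6, 5.4]
grip_width: 0.0094
grip_force: 30.0
```

```bash
python3 -c "
from h import *
feel()"
```

```text
t 27.58 phi 51.09 Mz 0.106 tau6 -0.222 F [-1.5  0.6  5.4] w 0.0094
```

Emit:
{"api": "servo_tool", "payload": {
  "rows": [1,0,0,0,2.5]
}}

```text
time: 27.67
position: [0.4888, 0.0304, 0.0831]
tool_rot: [0.911, 0.411, -0.001, -0.0]
ft_force: [-2.1, 0.2, 4.7]
grip_width: 0.01
grip_force: 30.0
```

```bash
python3 -c "
from h import *
feel()"
```

```text
t 27.67 phi 48.59 Mz 0.116 tau6 -0.222 F [-2.1  0.2  4.7] w 0.01
```

Emit:
{"api": "servo_tool", "payload": {
  "rows": [1,0,0,0,2.5]
}}

```text
time: 27.75
position: [0.4888, 0.0305, 0.0831]
tool_rot: [0.92, 0.391, -0.001, -0.0]
ft_force: [-2.3, 0.1, 4.7]
grip_width: 0.0095
grip_force: 30.0
```

```bash
python3 -c "
from h import *
feel()"
```

```text
t 27.75 phi 46.09 Mz 0.134 tau6 -0.222 F [-2.3  0.1  4.7] w 0.0095
```

Emit:
{"api": "servo_tool", "payload": {
  "rows": [1,0,0,0,2.5]
}}

```text
time: 27.83
position: [0.4888, 0.0305, 0.0831]
tool_rot: [0.929, 0.371, -0.001, -0.0]
ft_force: [-1.5, 0.3, 5.1]
grip_width: 0.0096
grip_force: 30.0
```

```bash
python3 -c "
from h import *
feel()"
```

```text
t 27.83 phi 43.59 Mz 0.08 tau6 -0.222 F [-1.5  0.3  5.1] w 0.0096
```

Emit:
{"api": "servo_tool", "payload": {
  "rows": [1,0,0,0,2.5]
}}

```text
time: 27.92
position: [0.4888, 0.0305, 0.0831]
tool_rot: [0.936, 0.351, -0.001, -0.0]
ft_force: [-2.0, -0.4, 4.5]
grip_width: 0.0097
grip_force: 30.0
```

```bash
python3 -c "
from h import *
feel()"
```

```text
t 27.92 phi 41.09 Mz 0.072 tau6 -0.222 F [-2.  -0.4  4.5] w 0.0097
```

Emit:
{"api": "servo_tool", "payload": {
  "rows": [1,0,0,0,2.5]
}}

```text
time: 28.0
position: [0.4888, 0.0305, 0.0831]
tool_rot: [0.944, 0.33, -0.001, -0.0]
ft_force: [-2.1, -0.0, 4.6]
grip_width: 0.0099
grip_force: 30.0
```

```bash
python3 -c "
from h import *
feel()"
```

```text
t 28.0 phi 38.59 Mz 0.134 tau6 -0.222 F [-2.1 -0.   4.6] w 0.0099
```

Turned 170° so far, still steady.

Emit:
{"api": "servo_tool", "payload": {
  "rows": [1,0,0,0,2.5]
}}

```text
time: 28.08
position: [0.4887, 0.0305, 0.0831]
tool_rot: [0.951, 0.31, -0.001, -0.0]
ft_force: [-0.8, 0.2, 5.0]
grip_width: 0.0101
grip_force: 30.0
```

```bash
python3 -c "
from h import *
feel()"
```

```text
t 28.08 phi 36.09 Mz 0.074 tau6 -0.222 F [-0.8  0.2  5. ] w 0.0101
```

Emit:
{"api": "servo_tool", "payload": {
  "rows": [1,0,0,0,2.5]
}}

```text
time: 28.17
position: [0.4887, 0.0305, 0.0831]
tool_rot: [0.957, 0.289, -0.001, -0.0]
ft_force: [-2.2, 1.0, 5.4]
grip_width: 0.01
grip_force: 30.0
```

```bash
python3 -c "
from h import *
feel()"
```

```text
t 28.17 phi 33.59 Mz 0.125 tau6 -0.222 F [-2.2  1.   5.4] w 0.01
```

Emit:
{"api": "servo_tool", "payload": {
  "rows": [1,0,0,0,2.5]
}}

```text
time: 28.25
position: [0.4887, 0.0305, 0.0831]
tool_rot: [0.963, 0.268, -0.001, -0.0]
ft_force: [-1.5, 0.3, 4.6]
grip_width: 0.0095
grip_force: 30.0
```

```bash
python3 -c "
from h import *
feel()"
```

```text
t 28.25 phi 31.09 Mz 0.104 tau6 -0.222 F [-1.5  0.3  4.6] w 0.0095
```

Emit:
{"api": "servo_tool", "payload": {
  "rows": [1,0,0,0,2.5]
}}

```text
time: 28.33
position: [0.4887, 0.0306, 0.0831]
tool_rot: [0.969, 0.247, -0.001, -0.0]
ft_force: [-1.8, 0.5, 5.0]
grip_width: 0.0099
grip_force: 30.0
```

```bash
python3 -c "
from h import *
feel()"
```

```text
t 28.33 phi 28.58 Mz 0.133 tau6 -0.221 F [-1.8  0.5  5. ] w 0.0099
```

Emit:
{"api": "servo_tool", "payload": {
  "rows": [1,0,0,0,2.5]
}}

```text
time: 28.42
position: [0.4887, 0.0306, 0.0831]
tool_rot: [0.974, 0.226, -0.001, -0.0]
ft_force: [-2.3, 0.7, 4.3]
grip_width: 0.0096
grip_force: 30.0
```

```bash
python3 -c "
from h import *
feel()"
```

```text
t 28.42 phi 26.09 Mz 0.102 tau6 -0.221 F [-2.3  0.7  4.3] w 0.0096
```

Emit:
{"api": "servo_tool", "payload": {
  "rows": [1,0,0,0,2.5]
}}

```text
time: 28.5
position: [0.4887, 0.0306, 0.0831]
tool_rot: [0.979, 0.204, -0.001, -0.0]
ft_force: [-2.2, 0.1, 4.7]
grip_width: 0.0101
grip_force: 30.0
```

```bash
python3 -c "
from h import *
feel()"
```

```text
t 28.5 phi 23.59 Mz 0.119 tau6 -0.203 F [-2.2  0.1  4.7] w 0.0101
```

Nut d starts at about phi 24.3. Two more small steps to firm, then on to b.

Emit:
{"api": "servo_tool", "payload": {
  "rows": [1,0,0,0,2.5]
}}

```text
time: 28.58
position: [0.4887, 0.0306, 0.0831]
tool_rot: [0.983, 0.183, -0.001, 0.0]
ft_force: [-1.6, -0.2, 4.6]
grip_width: 0.0099
grip_force: 30.0
```

Emit:
{"api": "servo_tool", "payload": {
  "rows": [1,0,0,0,2.5]
}}

```text
time: 28.67
position: [0.4887, 0.0306, 0.0831]
tool_rot: [0.987, 0.162, -0.001, 0.0]
ft_force: [-2.4, 1.2, 5.0]
grip_width: 0.0098
grip_force: 30.0
```

```bash
python3 -c "
from h import *
feel()"
```

```text
t 28.67 phi 18.61 Mz 0.259 tau6 -0.077 F [-2.4  1.2  5. ] w 0.0098
```

Emit:
{"api": "servo_tool", "payload": {
  "rows": [-0.2,0,0,0,0,-0.2,0,0,0,0,-0.2,0,0,0,0,-0.2,0,0,0,0,-0.2,0,0,0,0]
}}

```text
time: 29.08
position: [0.4897, 0.0305, 0.0827]
tool_rot: [0.987, 0.162, 0.0, 0.0]
ft_force: [0.5, 0.1, -0.4]
grip_width: 0.0355
grip_force: 0.0
```

Emit:
{"api": "servo_tool", "payload": {
  "rows": [-0.2,0,0,-0.015,0,-0.2,0,0,-0.025,0,-0.2,0,0,-0.025,0,-0.2,0,0,-0.015,0,-0.2,0,0,0,0]
}}

```text
time: 29.5
position: [0.4923, 0.0302, 0.1658]
tool_rot: [0.987, 0.162, 0.004, 0.001]
ft_force: [0.5, 0.5, -0.4]
grip_width: 0.0518
grip_force: 0.0
```

Emit:
{"api": "servo_tool", "payload": {
  "rows": [-0.2,0.031,-0.014,0,0,-0.2,0.031,-0.014,0,0,-0.2,0.031,-0.014,0,0,-0.2,0.031,-0.014,0,0,-0.2,0.031,-0.014,0,0]
}}

```text
time: 29.92
position: [0.6143, 0.1476, 0.1613]
tool_rot: [0.987, 0.162, -0.001, -0.0]
ft_force: [0.5, -1.0, -0.1]
grip_width: 0.0523
grip_force: 0.0
```

Emit:
{"api": "servo_tool", "payload": {
  "rows": [-0.2,0,0,0,-7,-0.2,0,0,0,-7,-0.2,0,0,0,-7,-0.2,0,0,0,-7,-0.2,0,0,0,-7]
}}

```text
time: 30.33
position: [0.6132, 0.1466, 0.161]
tool_rot: [0.891, 0.454, -0.001, -0.0]
ft_force: [0.4, 0.8, -0.9]
grip_width: 0.0523
grip_force: 0.0
```

Emit:
{"api": "servo_tool", "payload": {
  "rows": [-0.2,0,0,0,-7,-0.2,0,0,0,-7,-0.2,0,0,0,-7,-0.2,0,0,0,-7,-0.2,0,0,0,-7]
}}

```text
time: 30.75
position: [0.6133, 0.1464, 0.1611]
tool_rot: [0.713, 0.701, -0.001, -0.001]
ft_force: [-0.3, -0.0, -0.7]
grip_width: 0.0522
grip_force: 0.0
```

Emit:
{"api": "servo_tool", "payload": {
  "rows": [-0.2,0,0,0,-7,-0.2,0,0,0,-7,-0.2,0,0,0,-7,-0.2,0,0,0,-7,-0.2,0,0,0,-7]
}}

```text
time: 31.17
position: [0.6132, 0.1464, 0.1611]
tool_rot: [0.469, 0.883, -0.001, -0.001]
ft_force: [0.3, 0.2, -0.7]
grip_width: 0.0523
grip_force: 0.0
```

Emit:
{"api": "servo_tool", "payload": {
  "rows": [-0.2,0,0,0,-7,-0.2,0,0,0,-7,-0.2,0,0,0,-7,-0.2,0,0,0,-7,-0.2,0,0,0,-7]
}}

```text
time: 31.58
position: [0.6132, 0.1464, 0.1611]
tool_rot: [0.182, 0.983, -0.0, -0.001]
ft_force: [0.4, 0.6, 0.1]
grip_width: 0.0524
grip_force: 0.0
```

Emit:
{"api": "servo_tool", "payload": {
  "rows": [-0.2,0,0,0,-7,-0.2,0,0,0,-7,-0.2,0,0,0,-7,-0.2,0,0,0,-7,-0.2,0,0,0,-7]
}}

```text
time: 32.0
position: [0.6132, 0.1464, 0.1611]
tool_rot: [-0.122, 0.993, 0.0, -0.001]
ft_force: [-1.4, -0.3, -0.3]
grip_width: 0.0522
grip_force: 0.0
```

Emit:
{"api": "servo_tool", "payload": {
  "rows": [-0.2,0,0,0,-7,-0.2,0,0,0,-7,-0.2,0,0,0,-7,-0.2,0,0,0,0,-0.2,0,0,0,0]
}}

```text
time: 32.42
position: [0.6134, 0.1464, 0.1616]
tool_rot: [-0.296, 0.955, 0.0, -0.001]
ft_force: [0.5, 0.0, 0.0]
grip_width: 0.0523
grip_force: 0.0
```

```bash
python3 -c "
from h import *
goto(.6136,.1464,35); o,p,p2=wristcam(); fit(p,p2)"
```

```text
t 32.42 pos [0.6134 0.1464 0.1616] phi -145.5 q [ 0.06  0.57  1.45  0.    1.13 -2.12] F [0.54 0.   0.03] M [ 0.103 -0.155 -0.029] w 0.0523 g 0.0
tool shift [-0.0001 -0.0001 -0.    ] turn -0.527250511327253
a xy [0.4939 0.1501] deg 48.9 iou 0.64 974
b xy [0.6139 0.1468] deg 33.9 iou 0.86 611
c xy [0.6092 0.0267] deg 177.7 iou 0.7 1030
d xy [0.4881 0.0289] deg 34.8 iou 0.91 378
```

Emit:
{"api": "servo_tool", "payload": {
  "rows": [-0.2,0,0,0.025,0,-0.2,0,0,0.025,0,-0.2,0,0,0.019,0,-0.2,0,0,0.01,0,-0.2,0,0,0,0]
}}

```text
time: 32.88
position: [0.6118, 0.1463, 0.081]
tool_rot: [-0.297, 0.955, 0.001, -0.003]
ft_force: [0.3, 0.6, 0.7]
grip_width: 0.0524
grip_force: 0.0
```

Emit:
{"api": "servo_tool", "payload": {
  "rows": [1,0,0,0,0,1,0,0,0,0,1,0,0,0,0,1,0,0,0,0,1,0,0,0,0]
}}

```text
time: 33.3
position: [0.6147, 0.1466, 0.0849]
tool_rot: [-0.298, 0.955, -0.0, 0.001]
ft_force: [-0.4, -0.2, -0.3]
grip_width: 0.027
grip_force: 0.0
```

Emit:
{"api": "servo_tool", "payload": {
  "rows": [1,0,0,0,0,1,0,0,0,0,1,0,0,0,0,1,0,0,0,0,1,0,0,0,0]
}}

```text
time: 33.72
position: [0.614, 0.1466, 0.0841]
tool_rot: [-0.298, 0.955, 0.0, 0.0]
ft_force: [-1.1, 0.6, 1.9]
grip_width: 0.0096
grip_force: 30.0
```

```bash
python3 -c "
from h import *
state()"
```

```text
t 33.72 pos [0.614  0.1466 0.0841] phi -145.3 q [ 0.06  0.66  1.51  0.    0.97 -2.12] F [-1.11  0.58  1.9 ] M [ 0.211  0.039 -0.007] w 0.0096 g 30.0
```

Emit:
{"api": "servo_tool", "payload": {
  "rows": [1,0,0,0,2,1,0,0,0,5,1,0,0,0,7,1,0,0,0,7,1,0,0,0,7]
}}

```text
time: 34.13
position: [0.6142, 0.1464, 0.0841]
tool_rot: [-0.055, 0.998, -0.0, 0.0]
ft_force: [-0.4, -0.4, 2.6]
grip_width: 0.0096
grip_force: 30.0
```

Emit:
{"api": "servo_tool", "payload": {
  "rows": [1,0,0,0,7,1,0,0,0,7,1,0,0,0,7,1,0,0,0,7,1,0,0,0,7]
}}

```text
time: 34.55
position: [0.6141, 0.146, 0.0841]
tool_rot: [0.247, 0.969, -0.001, 0.0]
ft_force: [0.8, -2.6, 2.5]
grip_width: 0.0096
grip_force: 30.0
```

Emit:
{"api": "servo_tool", "payload": {
  "rows": [1,0,0,0,7,1,0,0,0,7,1,0,0,0,7,1,0,0,0,7,1,0,0,0,7]
}}

```text
time: 34.97
position: [0.6138, 0.1457, 0.0841]
tool_rot: [0.527, 0.85, -0.001, 0.0]
ft_force: [-1.5, -1.7, 3.0]
grip_width: 0.0096
grip_force: 30.0
```

Emit:
{"api": "servo_tool", "payload": {
  "rows": [1,0,0,0,7,1,0,0,0,7,1,0,0,0,7,1,0,0,0,7,1,0,0,0,7]
}}

```text
time: 35.38
position: [0.6134, 0.1456, 0.0841]
tool_rot: [0.758, 0.652, -0.001, 0.0]
ft_force: [-2.3, -2.1, 3.5]
grip_width: 0.0097
grip_force: 30.0
```

Emit:
{"api": "servo_tool", "payload": {
  "rows": [1,0,0,0,7,1,0,0,0,2.5,1,0,0,0,2.5,1,0,0,0,2.5,1,0,0,0,2.5]
}}

```text
time: 35.8
position: [0.6132, 0.1457, 0.0841]
tool_rot: [0.845, 0.534, -0.001, 0.0]
ft_force: [-1.4, -1.3, 2.7]
grip_width: 0.0097
grip_force: 30.0
```

```bash
python3 -c "
from h import *
feel()"
```

```text
t 35.8 phi 64.59 Mz 0.065 tau6 -0.221 F [-1.4 -1.3  2.7] w 0.0097
```

Emit:
{"api": "servo_tool", "payload": {
  "rows": [1,0,0,0,2.5]
}}

```text
time: 35.88
position: [0.6132, 0.1457, 0.0841]
tool_rot: [0.857, 0.516, -0.001, 0.0]
ft_force: [-2.2, -1.9, 3.7]
grip_width: 0.0097
grip_force: 30.0
```

```bash
python3 -c "
from h import *
feel()"
```

```text
t 35.88 phi 62.09 Mz 0.139 tau6 -0.222 F [-2.2 -1.9  3.7] w 0.0097
```

Emit:
{"api": "servo_tool", "payload": {
  "rows": [1,0,0,0,2.5]
}}

```text
time: 35.97
position: [0.6131, 0.1457, 0.0841]
tool_rot: [0.868, 0.497, -0.001, 0.0]
ft_force: [-1.7, -1.9, 2.5]
grip_width: 0.0096
grip_force: 30.0
```

```bash
python3 -c "
from h import *
feel()"
```

```text
t 35.97 phi 59.59 Mz 0.11 tau6 -0.222 F [-1.7 -1.9  2.5] w 0.0096
```

Turned 155°.

Emit:
{"api": "servo_tool", "payload": {
  "rows": [1,0,0,0,2.5]
}}

```text
time: 36.05
position: [0.6131, 0.1457, 0.0841]
tool_rot: [0.878, 0.478, -0.001, 0.0]
ft_force: [-1.6, -2.5, 3.8]
grip_width: 0.0096
grip_force: 30.0
```

```bash
python3 -c "
from h import *
feel()"
```

```text
t 36.05 phi 57.09 Mz 0.109 tau6 -0.222 F [-1.6 -2.5  3.8] w 0.0096
```

Emit:
{"api": "servo_tool", "payload": {
  "rows": [1,0,0,0,2.5]
}}

```text
time: 36.13
position: [0.6131, 0.1457, 0.0841]
tool_rot: [0.889, 0.459, -0.001, 0.0]
ft_force: [-2.6, -1.9, 4.7]
grip_width: 0.0095
grip_force: 30.0
```

```bash
python3 -c "
from h import *
feel()"
```

```text
t 36.13 phi 54.59 Mz 0.105 tau6 -0.222 F [-2.6 -1.9  4.7] w 0.0095
```

Emit:
{"api": "servo_tool", "payload": {
  "rows": [1,0,0,0,2.5]
}}

```text
time: 36.22
position: [0.6131, 0.1457, 0.0841]
tool_rot: [0.898, 0.439, -0.001, 0.0]
ft_force: [-2.7, -2.0, 4.0]
grip_width: 0.0098
grip_force: 30.0
```

```bash
python3 -c "
from h import *
feel()"
```

```text
t 36.22 phi 52.08 Mz 0.094 tau6 -0.222 F [-2.7 -2.   4. ] w 0.0098
```

Emit:
{"api": "servo_tool", "payload": {
  "rows": [1,0,0,0,2.5]
}}

```text
time: 36.3
position: [0.6131, 0.1458, 0.0841]
tool_rot: [0.908, 0.419, -0.001, 0.0]
ft_force: [-1.5, -1.8, 4.9]
grip_width: 0.0099
grip_force: 30.0
```

```bash
python3 -c "
from h import *
feel()"
```

```text
t 36.3 phi 49.59 Mz 0.063 tau6 -0.222 F [-1.5 -1.8  4.9] w 0.0099
```

Emit:
{"api": "servo_tool", "payload": {
  "rows": [1,0,0,0,2.5]
}}

```text
time: 36.38
position: [0.613, 0.1458, 0.0841]
tool_rot: [0.917, 0.399, -0.001, 0.0]
ft_force: [-2.5, -2.1, 3.7]
grip_width: 0.0094
grip_force: 30.0
```

```bash
python3 -c "
from h import *
feel()"
```

```text
t 36.38 phi 47.09 Mz 0.166 tau6 -0.222 F [-2.5 -2.1  3.7] w 0.0094
```

Emit:
{"api": "servo_tool", "payload": {
  "rows": [1,0,0,0,2.5]
}}

```text
time: 36.47
position: [0.613, 0.1458, 0.0841]
tool_rot: [0.925, 0.379, -0.001, 0.0]
ft_force: [-2.4, -1.8, 3.1]
grip_width: 0.0099
grip_force: 30.0
```

```bash
python3 -c "
from h import *
feel()"
```

```text
t 36.47 phi 44.59 Mz 0.119 tau6 -0.222 F [-2.4 -1.8  3.1] w 0.0099
```

Emit:
{"api": "servo_tool", "payload": {
  "rows": [1,0,0,0,2.5]
}}

```text
time: 36.55
position: [0.613, 0.1458, 0.0841]
tool_rot: [0.933, 0.359, -0.001, 0.0]
ft_force: [-2.6, -1.4, 4.5]
grip_width: 0.0099
grip_force: 30.0
```

```bash
python3 -c "
from h import *
feel()"
```

```text
t 36.55 phi 42.09 Mz 0.122 tau6 -0.222 F [-2.6 -1.4  4.5] w 0.0099
```

Emit:
{"api": "servo_tool", "payload": {
  "rows": [1,0,0,0,2.5]
}}

```text
time: 36.63
position: [0.613, 0.1458, 0.0841]
tool_rot: [0.941, 0.339, -0.001, 0.0]
ft_force: [-3.0, -1.2, 3.1]
grip_width: 0.0095
grip_force: 30.0
```

```bash
python3 -c "
from h import *
feel()"
```

```text
t 36.63 phi 39.58 Mz 0.122 tau6 -0.222 F [-3.  -1.2  3.1] w 0.0095
```

Emit:
{"api": "servo_tool", "payload": {
  "rows": [1,0,0,0,2.5]
}}

```text
time: 36.72
position: [0.6129, 0.1459, 0.0841]
tool_rot: [0.948, 0.318, -0.001, 0.0]
ft_force: [-1.5, -2.2, 4.5]
grip_width: 0.0102
grip_force: 30.0
```

```bash
python3 -c "
from h import *
feel()"
```

```text
t 36.72 phi 37.09 Mz 0.101 tau6 -0.22 F [-1.5 -2.2  4.5] w 0.0102
```

Emit:
{"api": "servo_tool", "payload": {
  "rows": [1,0,0,0,2.5]
}}

```text
time: 36.8
position: [0.6129, 0.1459, 0.0841]
tool_rot: [0.955, 0.297, -0.001, 0.0]
ft_force: [-2.4, -0.0, 3.6]
grip_width: 0.0096
grip_force: 30.0
```

```bash
python3 -c "
from h import *
feel()"
```

```text
t 36.8 phi 34.59 Mz 0.115 tau6 -0.219 F [-2.4 -0.   3.6] w 0.0096
```

Emit:
{"api": "servo_tool", "payload": {
  "rows": [1,0,0,0,2.5]
}}

```text
time: 36.88
position: [0.6129, 0.1459, 0.0841]
tool_rot: [0.961, 0.276, -0.001, 0.0]
ft_force: [-2.5, -2.3, 3.9]
grip_width: 0.0095
grip_force: 30.0
```

```bash
python3 -c "
from h import *
feel()"
```

```text
t 36.88 phi 32.09 Mz 0.136 tau6 -0.202 F [-2.5 -2.3  3.9] w 0.0095
```

Onset at about phi 32.8. Two more small steps to firm, then I'll release, lift clear, and check with the wrist camera.

Emit:
{"api": "servo_tool", "payload": {
  "rows": [1,0,0,0,2.5]
}}

```text
time: 36.97
position: [0.6129, 0.146, 0.0841]
tool_rot: [0.967, 0.255, -0.001, 0.0]
ft_force: [-3.3, -1.3, 4.3]
grip_width: 0.0096
grip_force: 30.0
```

Emit:
{"api": "servo_tool", "payload": {
  "rows": [1,0,0,0,2.5]
}}

```text
time: 37.05
position: [0.6129, 0.1459, 0.0841]
tool_rot: [0.972, 0.234, -0.001, 0.0]
ft_force: [-2.6, -0.6, 4.4]
grip_width: 0.0097
grip_force: 30.1
```

```bash
python3 -c "
from h import *
feel()"
```

```text
t 37.05 phi 27.11 Mz 0.17 tau6 -0.076 F [-2.6 -0.6  4.4] w 0.0097
```

Emit:
{"api": "servo_tool", "payload": {
  "rows": [-0.2,0,0,0,0,-0.2,0,0,0,0,-0.2,0,0,0,0,-0.2,0,0,0,0,-0.2,0,0,0,0]
}}

```text
time: 37.47
position: [0.6141, 0.1466, 0.0836]
tool_rot: [0.972, 0.235, 0.0, -0.0]
ft_force: [-0.1, 0.5, -0.3]
grip_width: 0.0351
grip_force: 0.0
```

Emit:
{"api": "servo_tool", "payload": {
  "rows": [-0.2,0,0,-0.015,0,-0.2,0,0,-0.025,0,-0.2,0,0,-0.03,0,-0.2,0,0,-0.03,0,-0.2,0,0,-0.03,0]
}}

```text
time: 37.88
position: [0.6138, 0.1466, 0.2148]
tool_rot: [0.972, 0.235, -0.0, -0.0]
ft_force: [0.0, -0.1, -0.4]
grip_width: 0.0518
grip_force: 0.0
```

Emit:
{"api": "servo_tool", "payload": {
  "rows": [-0.2,-0.035,0,-0.02,0,-0.2,-0.035,0,-0.02,0,-0.2,-0.035,0,-0.02,0,-0.2,-0.03,0,0,0,-0.2,0,0,0,0]
}}

```text
time: 38.3
position: [0.4886, 0.0837, 0.2748]
tool_rot: [0.972, 0.234, -0.002, 0.0]
ft_force: [-0.1, -0.9, -0.1]
grip_width: 0.0524
grip_force: 0.0
```

```bash
python3 -c "
from h import *
state(); o,p,p2=wristcam(); fit(p,p2); save('w9',p)
for q in ('plate','foot_a','washer_a'): print(q,[(round(r['score'],2),np.round(r['at'],4)) for r in robot.place_of(p,q)])"
```

```text
t 38.3 pos [0.4886 0.0837 0.2748] phi 27.1 q [-0.06  0.25  1.63 -0.    1.26  1.04] F [-0.09 -0.95 -0.14] M [-0.078  0.034 -0.018] w 0.0524 g 0.0
a xy [0.4933 0.1517] deg 44.5 iou 0.58 280
b xy [0.6142 0.1464] deg 39.1 iou 0.82 426
c xy [0.6075 0.0268] deg 178.0 iou 0.82 529
d xy [0.4894 0.0308] deg 33.7 iou 0.75 315
plate [(0.76, array([0.5535, 0.0895, 0.0917])), (0.55, array([0.6076, 0.0214, 0.09  ])), (0.19, array([0.4923, 0.1525, 0.1005]))]
foot_a [(0.49, array([0.4959, 0.1512, 0.0873])), (0.48, array([0.6106, 0.0266, 0.0893])), (0.43, array([0.4895, 0.0298, 0.0905])), (0.41, array([0.6129, 0.1462, 0.0898]))]
washer_a [(0.56, array([0.6056, 0.0286, 0.1008])), (0.45, array([0.6168, 0.1482, 0.0962])), (0.4, array([0.4917, 0.1493, 0.1015]))]
```

View pics/w9.png

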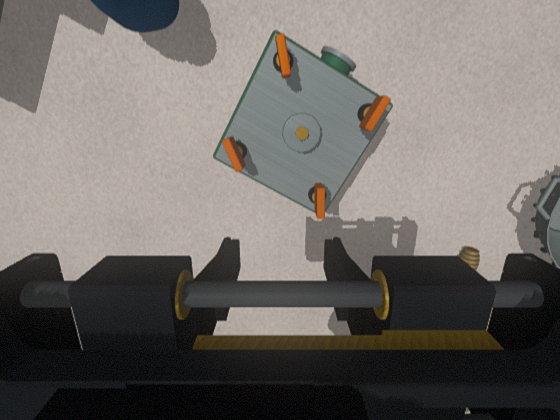

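The last view shows all four bars at (283,55), (375,113), (233,155) and (320,200), with the plate flat and the bystanders untouched. Each nut came up firm at a similar joint torque, so I'll hand it in.

Emit:
{"api": "servo_tool", "payload": {
  "rows": [-0.2,0,0,0,0,-0.2,0,0,0,0,-0.2,0,0,0,0]
}}

```text
time: 38.75
position: [0.4945, 0.0852, 0.2733]
tool_rot: [0.972, 0.235, -0.0, -0.0]
ft_force: [-0.1, 0.7, 0.8]
grip_width: 0.052
grip_force: 0.0
```

```bash
python3 -c "
from h import *
print(robot.hand_in())"
```

```text
the job is handed in; nothing more can be done
None
```

I tightened all four wing nuts in the order c, a, d, b until each just came up firm, left the bystanders untouched, and handed the job in at about 39 s; the hand-in returned no verdict.

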